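# Sort the throwing tools beside the wheel

## Task

Tidy up after throwing: lay the two wooden ribs flat on the bottom of the wooden tray, side by side, and lay the pin tool and the loop tool lengthwise on the bottom of the white enamel tray, next to each other. Stand the maker's stamp upright on the bottom of the little stoneware dish, and leave the mug and the green tub where they are.

Things in the scene. Friction and masses are not known exactly. Their poses are not given: they have to be found in the camera images.
- kidney_rib_mid (a point): Teak kidney rib (bean-shaped), lying flat: 112 mm long (x), 60 mm wide, 10 mm thick; the bulging long edge is at y = -25 mm, the hollowed one at y = +23 mm in the middle, rising to rounded ends of 24 mm radius that reach y = +35 mm; a small dark finger hole in the middle. This point is at that hole, half-way up (5 mm above its underside); pads 22 mm wide that close along y across the middle meet about 50 mm of wood. z is up.
- straight_rib_mid (a point): Teak straight rib, a flat rectangle 95 mm long (x), 46 mm wide (y), 9 mm thick, with a small dark hole near one end. This point is its centre, 4.5 mm above its underside. z is up.
- pin_tool_grip (a point): Steel pin tool, 145 mm long, lying: an eight-sided steel handle 12 mm thick and 95 mm long with a thin needle at the +x end. This point is the middle of the handle, 6 mm above its underside, near the centre of mass; x runs along the tool to the needle: the handle's butt is 47.5 mm behind this point, the needle's tip 97.5 mm ahead of it. It may have rolled about x.
- loop_tool_grip (a point): Loop (turning) tool, 154 mm long, lying: an eight-sided teak handle 14 mm thick and 95 mm long, a brass ferrule and a flat steel wire loop 34 mm wide at the +x end. This point lies in the handle, 7 mm above its underside, near the centre of mass; x runs along the tool to the loop: the butt is 52 mm behind this point, the loop's end 102 mm ahead of it. z is up.
- stamp_mid (a point): Maker's stamp of red fired clay, standing upright, 50 mm tall: a square foot 26 by 26 by 10 mm with a round shaft above it, 20 mm in diameter. This point is on its axis half-way up, 25 mm above its underside; z is up.
- rib_tray: Dark wooden open tray, fixed: 202 mm (x) by 162 mm (y) by 20 mm high outside, walls 6 mm, floor 6 mm thick (the inner floor is 6 mm above the origin, inside 190 by 150 mm). Origin: centre of its underside, on the bench; z up. The wooden ribs belong here.
- tool_tray: White enamelled steel open tray with a dark rim, fixed: 196 mm (x, its length) by 126 mm (y) by 30 mm high outside, walls 3 mm, inner floor 3 mm above the origin, inside 190 by 120 mm. Origin: centre of its underside, on the bench; z up. The handled tools belong here.
- dish: Small round speckled stoneware dish, fixed: 120 mm across the rim, 26 mm high, with a flat inner floor 84 mm across, 6 mm above the origin. Origin: centre of its underside, on the bench. The stamp belongs here.
- mug: Speckled stoneware mug with a handle (towards its +y), 82 mm in diameter, 92 mm tall, standing loose on the bench; to be left alone. Origin: centre of its underside.
- tub: Green plastic tub with a ribbed twist cap, 82 mm in diameter, 80 mm tall, standing loose on the bench; to be left alone. Origin: centre of its underside.
There are look-alikes about, which are no part of the job. What is shaped like the part that bears stamp_mid but blue or yellow is not meant.

How it is judged:
At the end, for the whole second after the job is handed in: Ribs flat (0.12 rad) on the wooden tray's floor, tools on the white tray's floor along its length (0.35 rad), all inside the walls and within 4 mm of floor height, none on another; stamp upright (0.2 rad) on the dish's floor within 35 mm of its middle; all at rest (0.02 m/s) (x of kidney_rib_mid in the frame of rib_tray between -0.095 and 0.095 m and y of kidney_rib_mid in the frame of rib_tray between -0.075 and 0.075 m and z of kidney_rib_mid in the frame of rib_tray below 0.015 m and angle between the z axis of each of kidney_rib_mid, straight_rib_mid and the z axis of rib_tray, either way round below 0.12 rad and x of straight_rib_mid in the frame of rib_tray between -0.095 and 0.095 m and y of straight_rib_mid in the frame of rib_tray between -0.075 and 0.075 m and z of straight_rib_mid in the frame of rib_tray below 0.0145 m and x of pin_tool_grip in the frame of tool_tray between -0.095 and 0.095 m and y of pin_tool_grip in the frame of tool_tray between -0.06 and 0.06 m and z of pin_tool_grip in the frame of tool_tray below 0.013 m and angle between the x axis of each of pin_tool_grip, loop_tool_grip and the x axis of tool_tray, either way round below 0.35 rad and x of loop_tool_grip in the frame of tool_tray between -0.095 and 0.095 m and y of loop_tool_grip in the frame of tool_tray between -0.06 and 0.06 m and z of loop_tool_grip in the frame of tool_tray below 0.014 m and horizontal distance between stamp_mid and dish below 0.035 m and z of stamp_mid in the frame of dish below 0.036 m and angle between stamp_mid's own z axis and vertical below 0.2 rad and linear speed of each of kidney_rib, straight_rib, pin_tool, loop_tool, stamp below 0.02 m/s); the robot touches nothing.
It fails at once if the mug is shifted by more than 20 mm or tipped (distance of mug from where it was at the start of the episode above 0.02 m or angle between mug's own z axis and vertical above 0.25 rad).
It fails at once if the green tub is shifted by more than 20 mm or tipped (distance of tub from where it was at the start of the episode above 0.02 m or angle between tub's own z axis and vertical above 0.25 rad).
It also fails if it takes over 120 s, if anything falls off the work surface, if the arm or the gripper's body presses on something with over 40 N, if the wrist force passes 120 N, or if a joint passes its speed limit or range.

## Robot

A 7-joint arm with a two-finger parallel gripper is mounted at the origin on the work surface. World frame = base frame: x ahead of the robot, y to its left, z up, the work surface at z = 0. Lengths are in m, angles in rad, forces in N, time in s.
With the tool pointing down it reaches from about 0.4 to 0.875 m from the base axis. Payload 19.3 kg.
Tool frame: the origin (TCP) lies at the very end of the fingers, on their centre line; the grasp point (between the pads) lies bot.grasp_offset behind it (bot.grasp_offset is the distance from the TCP to the grasp point, in m); z points along the fingers, y is the direction in which the jaws open and shut (so a half turn about z gives the same grasp; the last joint's range is limited). The gripper opens to 85 mm and grips with 20 to 120 N. Pads are 22 mm wide; open, the fingers measure 114 mm over their backs; the gripper's body (76 mm by 85 mm) begins 54 mm behind the grasp point. The pads swing forward as they close: fully open they stand 13 mm farther back than shut.
Start: joints at [1.196, 0.521, -0.036, 1.599, 0.021, 1.021, -0.113], TCP at [0.188, -0.596, 0.231] pointing down, gripper open.
Joint ranges: [-2.91, 2.91], [-0.3, 2.13], [-1.5, 1.42], [0.17, 2.43], [-1.26, 4.41], [0.16, 1.93], [-2.52, 2.52]. Speed limits (rad/s): [1.89, 1.89, 2.39, 2.39, 3.01, 3.01, 3.01].

## Interface

Orientations are given as [roll, pitch, yaw] about the fixed x, y, z axes, in that order (R = Rz(yaw) Ry(pitch) Rx(roll)).
In Python, from workcell import bot gives the robot as it stands. The module is installed in compiled form; this text tells all that it offers.
- The arm moves only by the shell command python3 -m handwheel 'ROWS' [OPENING] [FORCE]. ROWS is JSON, a list of rows, each a list of 6 numbers: the shift along the tool's x, y, z as a fraction of full scale, then the turn, a rotation vector about the tool's x, y, z as a fraction of full scale. In form: [[x, y, z, rx, ry, rz], ...]. A call has 1 to 8 rows; each row shifts and turns the commanded pose from where the row before left it, along the tool's axes as they then stand; what a row does not reach is not made up. Full scale, the value 1, is 0.025 m for a shift and 360 degrees for a turn. A row lasts 1/8 s, in which the tool goes at most 62.5 mm and 10.7 degrees, less where a joint would pass 70% of its speed; a pose out of reach is approached as far as the arm can. A call with a number of a shift or a turn outside -1 to 1 is refused whole. A call with a gripper value outside its range is refused whole. OPENING is the closure, from -1 (fully open) to 1 (shut), set as the call begins (- or left out, the last holds). The fingers move at their own pace and stop on an object; FORCE is the grip in N (left out, the last holds). Time passes only in rows, so rows that do not move let the fingers close. It gives the time, the measured TCP pose, the force and the opening at its end, in the units of the state.
- bot.observe(): the state, without advancing time (a new reading comes with each control period).
- bot.grab_frame(name): name is "side" or "top" or "wrist"; returns a dict with "pixels" (420x560x3 uint8, blue, green, red), "vertical_fov" (degrees; the focal length in pixels is half the picture's height over the tangent of half this angle, whatever the lens; pixels are square), "cx", "cy" (the principal point, pixels), "R" (3x3) and "t" (3): a world point X has camera coordinates R X + t. Camera axes: x right, y down, z forward; pixel columns grow to the right and rows downward; lengths in m; the calibration is good to about 2 mm. The wrist camera is an equidistant fisheye: a pixel r from the principal point sees the ray r / f radians off the axis. A picture is of the moment at which its call begins. There is no depth.
- bot.job_done(): hands the job in, once; it reports no verdict.
Trained networks look in a picture, given as the dict that the camera call returned (one of the last four; its "shot" number tells which), for a name from the list of things; names that differ only in an ending like _2 or _b are one class to them, and where a whole thing is asked for, a point or a joint stands for the part that bears it (a point fixed in the world has none). Each returns a list of dicts, best first, with "score" (0 to 1); they miss things now and then, are a little off and sometimes report something else, mostly with a low value. They report only what shows in the picture. A call takes as long as a camera call. They do not tell look-alikes from the thing itself.
- bot.trace(picture, thing): "region" (420x560 bool, what is visible of it) and "point" ([column, row] in pixels, amid what is visible of it).
The state is a dict: "clock": time; "qpos": joint angles; "qd": joint speeds; "joint_efforts": joint torques, N m; "position": TCP position; "tool_rot": TCP orientation; "force": force on the tool from outside, world axes, zero at the start; "moment": the same for the moment, N m; "grip_width": finger opening in m.
Only numpy, scipy, OpenCV 4.12 (cv2) and the standard library are available. Lean on these libraries where they do the work, as an engineer would, in place of code of your own. Each camera call takes 0.05 s, during which the arm holds its last target.

## Working session

There is one attempt and no reset: what is moved stays moved. The work goes in short steps, Python scripts to look and compute and a shell command to move; the robot and the scene stay as the last step left them, time stands still between calls to the robot, and variables do not carry over. Pictures are saved under pics/ and viewed, and the job is handed in when it is done.

```bash
ls; mkdir -p pics; python3 - <<'E'
from workcell import bot
import cv2
s=bot.observe(); print(s, bot.grasp_offset)
for n in ["top","side","wrist"]:
    p=bot.grab_frame(n); cv2.imwrite(f"pics/{n}0.png",p["pixels"]); print(n,p["vertical_fov"],p["cx"],p["cy"],p["R"],p["t"])
E
```

```text
pics
{'clock': 0.0, 'qpos': array([ 1.19583898,  0.5220469 , -0.03628568,  1.60000888,  0.02121148,
        1.0211198 , -0.11282053]), 'qd': array([ 7.13573349e-05, -7.96152602e-04,  8.90098000e-05, -6.50604661e-04,
        1.13567951e-03, -8.61827975e-06,  5.37013535e-04]), 'joint_efforts': array([-1.76368743e-03, -9.27115846e+01,  1.97728246e+00, -3.69933665e+01,
        1.74145232e-02,  8.10366852e-03, -4.52430481e-05]), 'position': array([ 0.18737083, -0.59588637,  0.23070541]), 'tool_rot': array([-3.14040045e+00,  1.17132163e-04,  3.04696755e-01]), 'force': array([-0.53297498,  0.30522089,  0.31866892]), 'moment': array([ 0.01301337, -0.01580913, -0.00749738]), 'grip_width': 0.08558804461427512} 0.0187
top 55.43987242856693 279.08807074907486 210.2842077282519 [[ 0.02482884 -0.99966813  0.00686684]
 [-0.9815419  -0.02568044 -0.18951523]
 [ 0.18962868 -0.00203465 -0.98185377]] [-0.0162226   0.52176702  0.84736751]
side 42.469124491845186 274.94194049853104 208.21695794680892 [[-0.91421743 -0.40495343  0.01480554]
 [-0.22399761  0.47457179 -0.85123832]
 [ 0.33768559 -0.78153332 -0.52457041]] [0.48971897 0.18441193 1.08011144]
wrist 65.70646984690485 287.27309035085653 207.87325909796684 [[ 3.00417049e-01 -9.53807771e-01 -5.77390872e-04]
 [-9.05502320e-01 -2.85392574e-01  3.14032843e-01]
 [-2.99691749e-01 -9.38179911e-02 -9.49411944e-01]] [-0.62459088 -0.04122814  0.38137567]
```

View pics/top0.png

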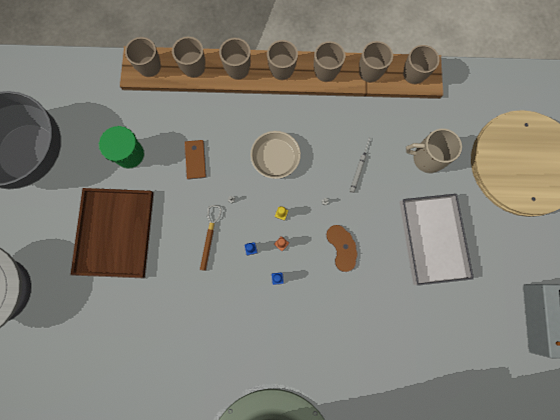

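View pics/side0.png

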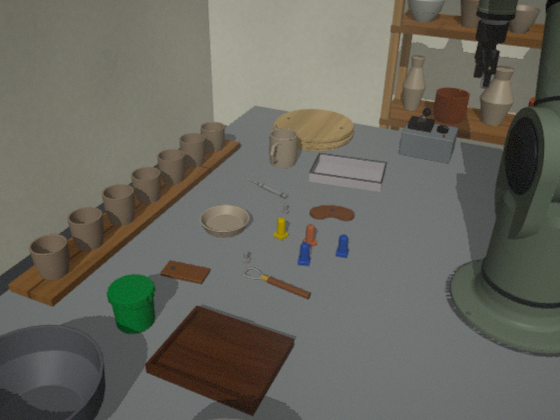

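View pics/wrist0.png

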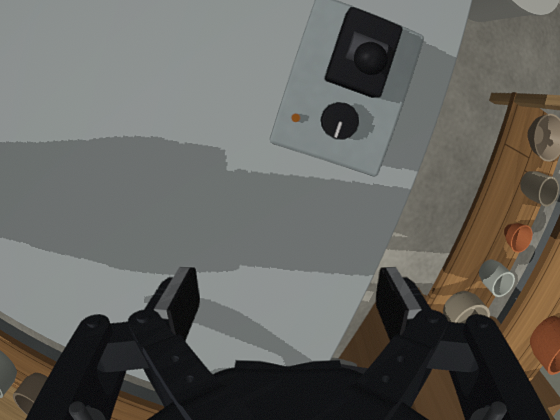

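The top view shows the candidates:
- **Stamp:** the red one is at (282,243). Its look-alikes are yellow (281,212), blue (251,248) and blue (277,278).
- **Kidney rib:** (342,248).
- **Straight rib:** (195,160).
- **Loop tool:** (210,237).
- **Pin tool:** (361,165).
- **Small grey bits:** (234,199) and (326,201), not part of the job.

I choose the red stamp and will check it in a close crop.

```bash
cat > h.py <<'E'
import numpy as np, cv2
from workcell import bot
def K(p):
    f=p["pixels"].shape[0]/2/np.tan(np.radians(p["vertical_fov"])/2); return f
def ray(p,uv,fish=False):
    f=K(p); d=np.array([(uv[0]-p["cx"])/f,(uv[1]-p["cy"])/f,1.0])
    if fish:
        r=np.hypot(d[0],d[1]); d=np.array([np.sin(r)*d[0]/max(r,1e-9),np.sin(r)*d[1]/max(r,1e-9),np.cos(r)])
    R=np.array(p["R"]); t=np.array(p["t"])
    return -R.T@t, R.T@d
def atz(p,uv,z,fish=False):
    c,d=ray(p,uv,fish); return c+d*(z-c[2])/d[2]
def proj(p,X,fish=False):
    f=K(p); c=np.array(p["R"])@np.array(X)+np.array(p["t"])
    if fish:
        a=np.arctan2(np.hypot(c[0],c[1]),c[2]); n=c[:2]/np.hypot(c[0],c[1]); return np.array([p["cx"],p["cy"]])+f*a*n
    return np.array([p["cx"],p["cy"]])+f*c[:2]/c[2]
def regpts(p,reg,z,fish=False):
    ys,xs=np.nonzero(reg); return np.array([atz(p,(x,y),z,fish)[:2] for x,y in zip(xs,ys)])
def rect(p,reg,z,fish=False):
    """min-area rect in world xy: centre, long, short, yaw of long axis"""
    P=regpts(p,reg,z,fish); r=cv2.minAreaRect((P*1000).astype(np.float32))
    (cx,cy),(w,h),a=r
    if w<h: w,h,a=h,w,a+90
    return np.array([cx,cy])/1000,w/1000,h/1000,np.radians(a),P.mean(0)
E
python3 - <<'E'
from h import *
p=bot.grab_frame("top"); np.save("p.npy",p,allow_pickle=True)
im=p["pixels"].copy()
cv2.imwrite("pics/crop1.png",cv2.resize(im[120:300,60:480],(800,343),interpolation=cv2.INTER_CUBIC))
cv2.imwrite("pics/crop2.png",cv2.resize(im[180:300,180:370],(792,500),interpolation=cv2.INTER_CUBIC))
Z=dict(kidney_rib_mid=.01,straight_rib_mid=.009,pin_tool_grip=.006,loop_tool_grip=.007,rib_tray=.02,tool_tray=.03,dish=.026,mug=.09,tub=.08,stamp_mid=.025)
for n,z in Z.items():
    for d in bot.trace(p,n)[:4]:
        if d["score"]<.2: continue
        c,w,h,a,m=rect(p,d["region"],z)
        print(n,round(d["score"],2),np.round(d["point"]),"rect",c.round(4),round(w,4),round(h,4),"yaw",round(np.degrees(a),1),"mean",m.round(4))
E
```

```text
kidney_rib_mid 0.94 [344. 245.] rect [ 0.4479 -0.1528] 0.1072 0.0573 yaw 19.3 mean [ 0.4472 -0.1521]
straight_rib_mid 0.62 [194. 158.] rect [0.6502 0.2021] 0.0961 0.0459 yaw 6.9 mean [0.6499 0.2019]
pin_tool_grip 0.54 [358. 171.] rect [ 0.6271 -0.1905] 0.0954 0.0106 yaw 161.7 mean [ 0.6271 -0.1903]
loop_tool_grip 0.8 [208. 244.] rect [0.4418 0.1602] 0.1154 0.0162 yaw 171.5 mean [0.4406 0.1606]
rib_tray 0.68 [116. 232.] rect [0.4671 0.3768] 0.2048 0.1692 yaw 178.8 mean [0.4657 0.3766]
tool_tray 0.86 [435. 238.] rect [ 0.4712 -0.3596] 0.1995 0.1393 yaw 7.5 mean [ 0.4681 -0.3607]
dish 0.95 [276. 156.] rect [0.6619 0.0085] 0.1148 0.1132 yaw 138.3 mean [0.6623 0.0085]
mug 0.95 [434. 149.] rect [ 0.6586 -0.3491] 0.1201 0.0835 yaw 121.6 mean [ 0.6583 -0.3471]
tub 0.74 [120. 147.] rect [0.6493 0.3521] 0.1105 0.0806 yaw 42.7 mean [0.651  0.3524]
stamp_mid 0.53 [251. 254.] rect [0.4372 0.0591] 0.0272 0.026 yaw 11.5 mean [0.4371 0.0595]
stamp_mid 0.47 [281. 244.] rect [ 0.4513 -0.0103] 0.0274 0.0274 yaw 136.4 mean [ 0.4516 -0.011 ]
```

View pics/crop2.png

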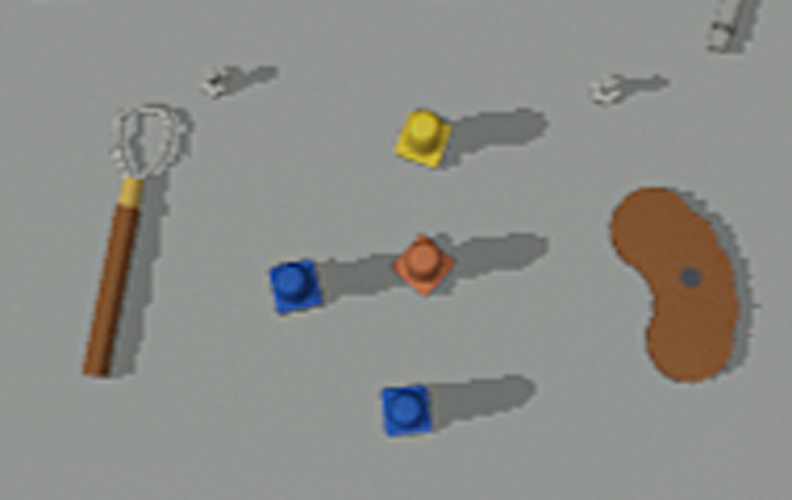

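View pics/crop1.png

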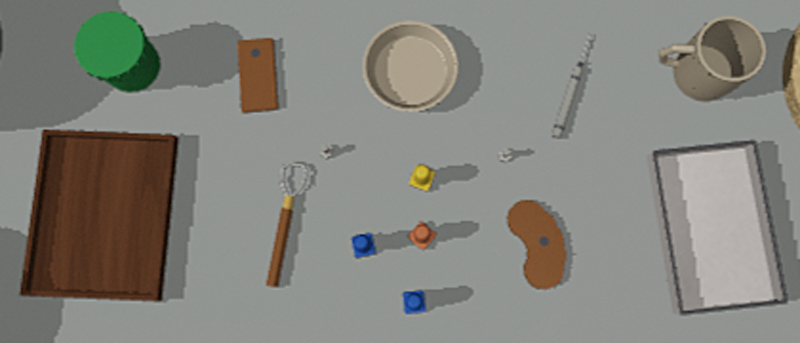

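The close crop shows the red stamp at crop (423,262), standing with its foot turned 45°. The yellow one and the two blue ones are clearly separate. Next I'll refine the tray and tool poses with an overlay.

```bash
cat > ov.py <<'E'
from h import *
from scipy.optimize import minimize
p=np.load("p.npy",allow_pickle=True).item()
p=bot.grab_frame("top")
def box(c,yaw,lx,ly,z):
    s=[(-1,-1),(1,-1),(1,1),(-1,1)]; R=np.array([[np.cos(yaw),-np.sin(yaw)],[np.sin(yaw),np.cos(yaw)]])
    return [np.r_[R@np.array([a*lx/2,b*ly/2])+c,z] for a,b in s]
def sil(c,yaw,lx,ly,h):
    pts=np.array([proj(p,X) for z in (0,h) for X in box(c,yaw,lx,ly,z)],np.float32)
    return cv2.convexHull((pts*16).round().astype(np.int32))
def fit(n,lx,ly,h,x0):
    reg=bot.trace(p,n)[0]["region"].astype(np.uint8)
    def cost(v):
        m=np.zeros((420*4,560*4),np.uint8)
        q=sil(np.array(v[:2]),v[2],lx,ly,h).astype(float)/16*4+1.5
        cv2.fillPoly(m,[(q*16).round().astype(np.int32)],1,shift=4)
        m=cv2.resize(m.astype(np.float32),(560,420),interpolation=cv2.INTER_AREA)
        return np.abs(m-reg).sum()
    r=minimize(cost,x0,method="Nelder-Mead",options=dict(initial_simplex=np.array(x0)+np.array([[0,0,0],[.01,0,0],[0,.01,0],[0,0,.06]]),xatol=1e-4,fatol=.1))
    print(n,r.x.round(4),"deg",np.degrees(r.x[2]).round(2),"cost",r.fun.round(1),"of",reg.sum()); return r.x
rt=fit("rib_tray",.202,.162,.02,[.467,.377,0.]) if 1 else None
rt2=fit("rib_tray",.162,.202,.02,[.467,.377,0.])
tt=fit("tool_tray",.196,.126,.03,[.471,-.36,.13])
sr=fit("straight_rib_mid",.095,.046,.009,[.65,.202,.12])
im=cv2.resize(p["pixels"],None,fx=2,fy=2,interpolation=cv2.INTER_CUBIC)
def draw(X,col): 
    q=np.array([proj(p,x)*2+.5 for x in X]); cv2.polylines(im,[q.round().astype(int)],True,col,1)
for v,lx,ly,h in((rt,.202,.162,.02),(tt,.196,.126,.03),(sr,.095,.046,.009)):
    draw(box(v[:2],v[2],lx,ly,h),(0,255,255)); draw(box(v[:2],v[2],lx,ly,0),(0,255,0))
for n,uv,z in(("hole",(345.3,246.4),.01),("loopbutt",(203.3,269.3),.007),("loopend",(216,205),.003),("pinbutt",(353,190),.006),("pintip",(370,138.5),.006)):
    print(n,atz(p,uv,z).round(4))
cv2.imwrite("pics/ovL.png",im[220:620,100:560]);cv2.imwrite("pics/ovR.png",im[240:600,560:1000])
E
python3 ov.py
```

```text
rib_tray [ 0.4678  0.3798 -0.0208] deg -1.19 cost 105.5 of 6447
rib_tray [0.468  0.3787 0.2879] deg 16.49 cost 2086.2 of 6447
tool_tray [ 0.4708 -0.3652  0.1336] deg 7.65 cost 114.1 of 5160
straight_rib_mid [0.6934 0.0791 0.3427] deg 19.63 cost 936.7 of 201
hole [ 0.4488 -0.158   0.01  ]
loopbutt [0.3884 0.1668 0.007 ]
loopend [0.5399 0.1467 0.003 ]
pinbutt [ 0.5843 -0.1779  0.006 ]
pintip [ 0.7151 -0.2209  0.006 ]
```

View overlays.

View pics/ovL.png

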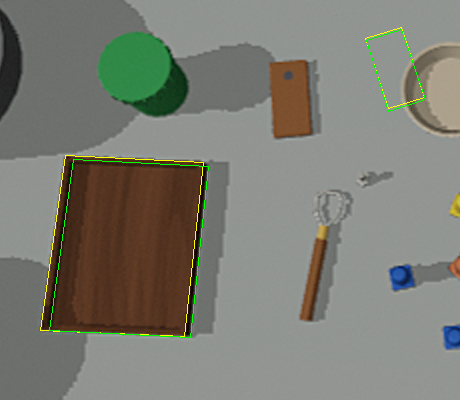

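View pics/ovR.png

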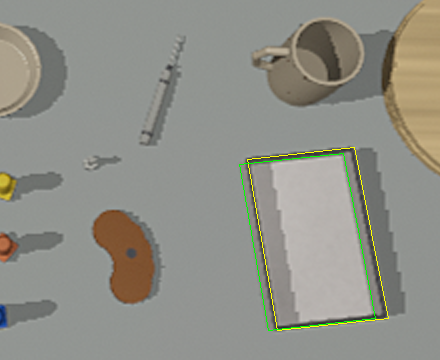

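```bash
cat > plan.py <<'E'
import sys
from h import *
def plan(x,y,z,psi,step=0.98,turn=9.5):
    """print rows (tool axes) from the present pose to target; psi deg"""
    s=bot.observe(); c=s["position"].copy(); a=s["tool_rot"][2]
    T=np.array([x,y,z]); da=(np.radians(psi)-a+np.pi)%(2*np.pi)-np.pi
    print("now",c.round(4),np.degrees(a).round(2),"q7",s["qpos"][6].round(2),"dang",np.degrees(da).round(1))
    for n in range(1,60):
        rows=[];cc=c.copy();aa=a;ok=True
        for i in range(n):
            d=(T-cc)/(n-i)
            v=np.round(np.array([d[0]*np.cos(aa)+d[1]*np.sin(aa),d[0]*np.sin(aa)-d[1]*np.cos(aa),-d[2]])/.025,2)
            t=round(-da/n/(2*np.pi),4)
            if abs(v).max()>step or abs(t)*360>turn: ok=False;break
            rows.append([float(k) for k in v]+[0,0,t])
            w=v*.025; cc=cc+np.array([w[0]*np.cos(aa)+w[1]*np.sin(aa),w[0]*np.sin(aa)-w[1]*np.cos(aa),-w[2]]); aa-=t*2*np.pi
        if ok: break
    print("rows",n,"end",cc.round(4),np.degrees(aa).round(2))
    for i in range(0,n,8): print(str(rows[i:i+8]).replace(" ",""))
if __name__=="__main__": plan(*map(float,sys.argv[1:]))
E
python3 plan.py .627 -.1905 .12 -18.2
```

```text
now [ 0.1875 -0.5962  0.2313] 17.46 q7 -0.11 dang -35.7
rows 22 end [ 0.6269 -0.1906  0.1201] -18.18
[[0.98,-0.46,0.2,0,0,np.float64(0.0045)],[0.97,-0.49,0.2,0,0,np.float64(0.0045)],[0.96,-0.52,0.2,0,0,np.float64(0.0045)],[0.94,-0.55,0.2,0,0,np.float64(0.0045)],[0.92,-0.57,0.2,0,0,np.float64(0.0045)],[0.91,-0.6,0.2,0,0,np.float64(0.0045)],[0.89,-0.62,0.2,0,0,np.float64(0.0045)],[0.87,-0.65,0.2,0,0,np.float64(0.0045)]]
[[0.86,-0.67,0.2,0,0,np.float64(0.0045)],[0.84,-0.7,0.2,0,0,np.float64(0.0045)],[0.81,-0.72,0.2,0,0,np.float64(0.0045)],[0.79,-0.74,0.2,0,0,np.float64(0.0045)],[0.77,-0.77,0.21,0,0,np.float64(0.0045)],[0.75,-0.79,0.2,0,0,np.float64(0.0045)],[0.73,-0.81,0.21,0,0,np.float64(0.0045)],[0.71,-0.83,0.2,0,0,np.float64(0.0045)]]
[[0.68,-0.85,0.21,0,0,np.float64(0.0045)],[0.66,-0.86,0.2,0,0,np.float64(0.0045)],[0.63,-0.88,0.21,0,0,np.float64(0.0045)],[0.61,-0.9,0.2,0,0,np.float64(0.0045)],[0.58,-0.92,0.21,0,0,np.float64(0.0045)],[0.56,-0.93,0.2,0,0,np.float64(0.0045)]]
```

```bash
cat > plan.py <<'E'
import sys
from h import *
def plan(x,y,z,psi):
    """turn first (n rows), then n equal straight rows, tool axes"""
    s=bot.observe(); c=s["position"]; a=s["tool_rot"][2]
    da=(np.radians(psi)-a+np.pi)%(2*np.pi)-np.pi
    n=max(0,int(np.ceil(abs(np.degrees(da))/9.5-.02)))
    print("now",c.round(4),np.degrees(a).round(2),"q7",s["qpos"][6].round(2),"w",s["grip_width"].round(4),"F",s["force"].round(1),"t",s["clock"].round(2))
    if n: print("turn",n,"x rz",round(-da/n/2/np.pi,4))
    a+=da; d=np.array([x,y,z])-c
    v=np.array([d[0]*np.cos(a)+d[1]*np.sin(a),d[0]*np.sin(a)-d[1]*np.cos(a),-d[2]])/.025
    m=int(np.ceil(abs(v).max()-.02)); print("shift total",v.round(2),"=",m,"x",(v/max(m,1)).round(3))
plan(*map(float,sys.argv[1:]))
E
python3 plan.py .627 -.1905 .12 -18.2
```

```text
Traceback (most recent call last):
  File "plan.py", line 13, in <module>
    plan(*map(float,sys.argv[1:]))
    ~~~~^^^^^^^^^^^^^^^^^^^^^^^^^^
  File "plan.py", line 8, in plan
    print("now",c.round(4),np.degrees(a).round(2),"q7",s["qpos"][6].round(2),"w",s["grip_width"].round(4),"F",s["force"].round(1),"t",s["clock"].round(2))
                                                                                 ^^^^^^^^^^^^^^^^^^^^^
AttributeError: 'float' object has no attribute 'round'
```

```bash
sed -i 's/s\["grip_width"\].round(4)/round(s["grip_width"],4)/; s/s\["clock"\].round(2)/round(s["clock"],2)/' plan.py
python3 plan.py .627 -.1905 .12 -18.2
```

```text
now [ 0.1875 -0.5962  0.2313] 17.46 q7 -0.11 w 0.0855 F [-0.4  0.4  1.2] t 0.95
turn 4 x rz 0.0248
shift total [ 11.63 -20.91   4.45] = 21 x [ 0.554 -0.996  0.212]
```

```bash
python3 -m handwheel '[[0,0,0,0,0,0.0248],[0,0,0,0,0,0.0248],[0,0,0,0,0,0.0248],[0,0,0,0,0,0.0248],[0.55,-1,0.2,0,0,0],[0.55,-1,0.2,0,0,0],[0.55,-1,0.2,0,0,0],[0.55,-1,0.2,0,0,0]]' -0.2 40
python3 -m handwheel '[[0.55,-1,0.2,0,0,0],[0.55,-1,0.2,0,0,0],[0.55,-1,0.2,0,0,0],[0.55,-1,0.2,0,0,0],[0.55,-1,0.2,0,0,0],[0.55,-1,0.2,0,0,0],[0.55,-1,0.2,0,0,0],[0.55,-1,0.2,0,0,0]]'
python3 -m handwheel '[[0.55,-1,0.2,0,0,0],[0.55,-1,0.2,0,0,0],[0.55,-1,0.2,0,0,0],[0.55,-1,0.2,0,0,0],[0.55,-1,0.2,0,0,0],[0.55,-1,0.2,0,0,0],[0.55,-1,0.2,0,0,0]]'
python3 plan.py .627 -.1905 .06 -18.2
python3 - <<'E'
from h import *
p=bot.grab_frame("wrist"); cv2.imwrite("pics/w1.png",p["pixels"])
for n in(-1,):
    print(proj(p,[.627,-.1905,.006],True), proj(p,[.7151,-.2209,.006],True),proj(p,[.5843,-.1779,.006],True))
E
```

```text
clock: 1.95
position: [0.2718, -0.5178, 0.2112]
tool_rot: [3.142, -0.0, -0.318]
force: [1.0, 0.3, -0.7]
grip_width: 0.0512
clock: 2.95
position: [0.4389, -0.3623, 0.1712]
tool_rot: [3.142, -0.0, -0.319]
force: [0.8, -0.9, 0.1]
grip_width: 0.0511
clock: 3.82
position: [0.5851, -0.2262, 0.1362]
tool_rot: [-3.142, -0.0, -0.318]
force: [0.1, -0.6, 0.5]
grip_width: 0.0511
now [ 0.5851 -0.2262  0.1362] -18.25 q7 -1.58 w 0.0511 F [ 0.1 -0.6  0.5] t 3.83
shift total [ 1.15 -1.88  3.05] = 4 x [ 0.286 -0.47   0.762]
[232.85214828 165.68466073] [232.17865696  57.17986524] [236.65354442 214.34857985]
```

View pics/w1.png

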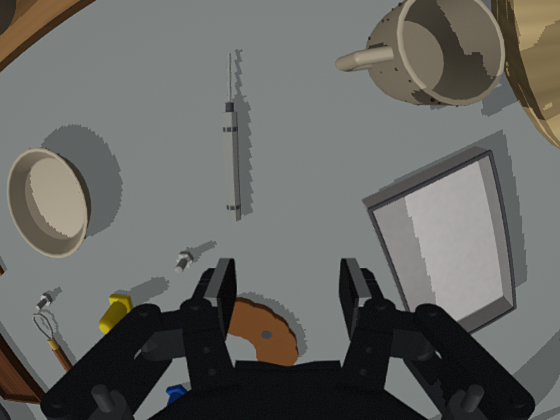

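The wrist view shows the pin tool at column 235, with its handle in rows 110–218. My projected grip at (233,166) agrees, so I'm going down.

```bash
python3 -m handwheel '[[0.29,-0.47,0.76,0,0,0],[0.29,-0.47,0.76,0,0,0],[0.29,-0.47,0.76,0,0,0],[0.29,-0.47,0.76,0,0,0],[0,0,0,0,0,0]]'
python3 plan.py .627 -.191 .003 -18.2
```

```text
clock: 4.5
position: [0.6265, -0.19, 0.0582]
tool_rot: [-3.141, 0.003, -0.317]
force: [0.4, -0.4, 0.0]
grip_width: 0.051
now [ 0.6265 -0.19    0.0582] -18.17 q7 -1.65 w 0.051 F [ 0.4 -0.4  0. ] t 4.5
shift total [0.03 0.03 2.21] = 3 x [0.011 0.01  0.736]
```

```bash
python3 -m handwheel '[[0,0.03,0.7,0,0,0],[0,0,0.7,0,0,0],[0,0,0.5,0,0,0],[0,0,0.3,0,0,0],[0,0,0,0,0,0]]'
python3 -m handwheel '[[0,0,0,0,0,0],[0,0,0,0,0,0],[0,0,0,0,0,0],[0,0,0,0,0,0]]' 1 40
python3 -m handwheel '[[0,0,-0.3,0,0,0],[0,0,-0.8,0,0,0],[0,0,-0.8,0,0,0],[0,0,-0.8,0,0,0]]'
python3 plan.py .4467 -.3737 .08 7.65
python3 - <<'E'
from h import *
p=bot.grab_frame("wrist"); cv2.imwrite("pics/w2.png",p["pixels"])
E
```

```text
clock: 5.12
position: [0.6262, -0.1921, 0.0048]
tool_rot: [3.142, 0.001, -0.319]
force: [-0.1, -0.7, -0.0]
grip_width: 0.0514
clock: 5.62
position: [0.6267, -0.1922, 0.0059]
tool_rot: [-3.142, -0.001, -0.319]
force: [-1.3, 0.0, 6.3]
grip_width: 0.01
clock: 6.12
position: [0.6267, -0.1922, 0.0748]
tool_rot: [-3.141, -0.001, -0.319]
force: [0.0, 0.4, -0.3]
grip_width: 0.01
now [ 0.6267 -0.1922  0.0748] -18.25 q7 -1.65 w 0.01 F [ 0.   0.4 -0.3] t 6.12
turn 3 x rz -0.024
shift total [-8.1   6.24 -0.21] = 9 x [-0.9    0.693 -0.023]
```

View pics/w2.png

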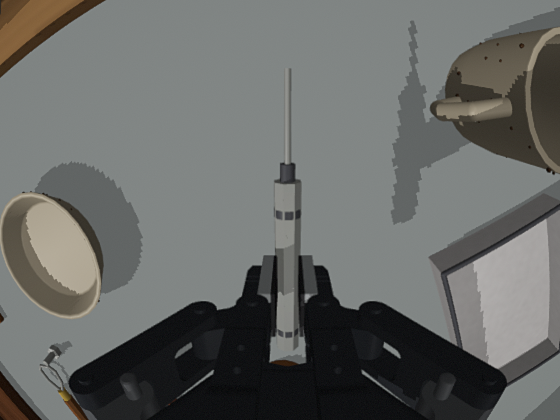

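The pin tool is held straight between the pads, with the handle at column 287. I'll raise it and carry it to the white tray.

```bash
python3 -m handwheel '[[0,0,-0.8,0,0,-0.024],[0,0,-0.8,0,0,-0.024],[0,0,-0.4,0,0,-0.024]]'
python3 plan.py .4425 -.3427 .08 7.65
```

```text
clock: 6.55
position: [0.6269, -0.1923, 0.1248]
tool_rot: [3.141, -0.002, 0.139]
force: [0.4, -0.5, -0.3]
grip_width: 0.01
now [ 0.6269 -0.1923  0.1248] 7.95 q7 -1.28 w 0.01 F [ 0.4 -0.5 -0.3] t 6.55
turn 1 x rz 0.0008
shift total [-8.11  4.98  1.79] = 9 x [-0.901  0.554  0.199]
```

```bash
python3 -m handwheel '[[-0.9,0.55,0,0,0,0],[-0.9,0.55,0,0,0,0],[-0.9,0.55,0,0,0,0],[-0.9,0.55,0,0,0,0],[-0.9,0.55,0,0,0,0],[-0.9,0.55,0.4,0,0,0],[-0.9,0.55,0.6,0,0,0],[-0.9,0.55,0.8,0,0,0]]'
python3 -m handwheel '[[-0.9,0.55,0,0,0,0],[0,0,0,0,0,0]]'
python3 plan.py .4425 -.3427 .0105 7.65
```

```text
clock: 7.55
position: [0.462, -0.3261, 0.0781]
tool_rot: [3.141, -0.001, 0.134]
force: [-0.0, -0.3, -1.2]
grip_width: 0.0102
clock: 7.8
position: [0.4403, -0.3435, 0.078]
tool_rot: [3.141, 0.001, 0.131]
force: [0.6, 0.4, -0.4]
grip_width: 0.0102
now [ 0.4403 -0.3435  0.078 ] 7.49 q7 -0.96 w 0.0102 F [ 0.6  0.4 -0.4] t 7.8
shift total [ 0.09 -0.02  2.7 ] = 3 x [ 0.031 -0.007  0.9  ]
```

```bash
python3 -m handwheel '[[0.05,0,0.7,0,0,0],[0,0,0.7,0,0,0],[0,0,0.6,0,0,0],[0,0,0.4,0,0,0],[0,0,0.3,0,0,0],[0,0,0,0,0,0]]'
python3 -m handwheel '[[0,0,0,0,0,0],[0,0,0,0,0,0],[0,0,0,0,0,0]]' 0.4
python3 -m handwheel '[[0,0,-0.4,0,0,0],[0,0,-1,0,0,0],[0,0,-1,0,0,0],[0,0,-1,0,0,0],[0,0,-1,0,0,0]]'
python3 plan.py .4488 -.158 .1 19
python3 - <<'E'
from h import *
p=bot.grab_frame("wrist"); cv2.imwrite("pics/w3.png",p["pixels"])
E
```

```text
clock: 8.55
position: [0.4434, -0.3415, 0.0099]
tool_rot: [-3.141, 0.0, 0.134]
force: [0.2, -0.7, -0.6]
grip_width: 0.0097
clock: 8.93
position: [0.4436, -0.3417, 0.0106]
tool_rot: [3.141, -0.0, 0.134]
force: [0.4, 0.1, 0.4]
grip_width: 0.0254
clock: 9.55
position: [0.4435, -0.3416, 0.1219]
tool_rot: [3.141, -0.0, 0.134]
force: [-0.2, 0.9, 1.1]
grip_width: 0.0262
now [ 0.4435 -0.3416  0.1219] 7.67 q7 -0.95 w 0.0262 F [-0.2  0.9  1.1] t 9.55
turn 2 x rz -0.0157
shift total [ 2.59 -6.87  0.88] = 7 x [ 0.37  -0.982  0.125]
```

View pics/w3.png

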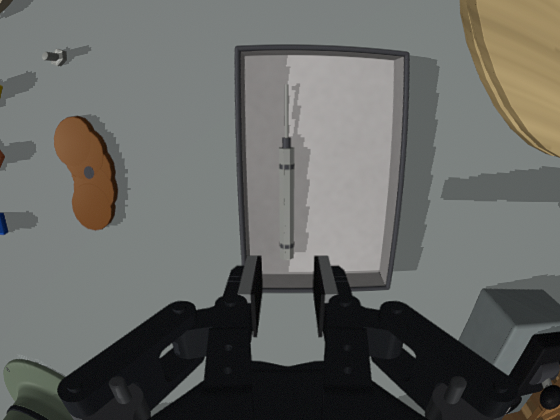

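The pin tool lies lengthwise in the left half of the tray, at column 287, rows 85–258. Now the kidney rib.

```bash
python3 -m handwheel '[[0,0,0,0,0,-0.0157],[0,0,0,0,0,-0.0157],[0.37,-0.98,0.12,0,0,0],[0.37,-0.98,0.12,0,0,0],[0.37,-0.98,0.12,0,0,0],[0.37,-0.98,0.12,0,0,0]]' -0.75
python3 - <<'E'
from h import *
p=bot.grab_frame("wrist"); im=p["pixels"].copy()
print(proj(p,[.4488,-.158,.01],True))
d=bot.trace(p,"kidney_rib_mid")[0]; print(d["score"],rect(p,d["region"],.01,True), np.degrees(rect(p,d["region"],.01,True)[3]))
cv2.imwrite("pics/w4.png",im)
E
python3 plan.py .4488 -.158 .06 19
```

```text
clock: 10.35
position: [0.4467, -0.2361, 0.1088]
tool_rot: [3.141, -0.0, 0.331]
force: [0.6, -0.7, -0.5]
grip_width: 0.0747
[193.83231043 175.46614483]
0.92 (array([ 0.44875726, -0.15374744]), 0.11028317260742188, 0.06032155227661133, np.float64(0.3023640250224775), array([ 0.45115777, -0.15270238])) 17.324182510375977
now [ 0.4469 -0.2343  0.1087] 19.15 q7 -0.98 w 0.0746 F [-0.2 -1.8 -0.1] t 10.45
shift total [ 1.06 -2.86  1.95] = 3 x [ 0.355 -0.954  0.649]
```

View pics/w4.png

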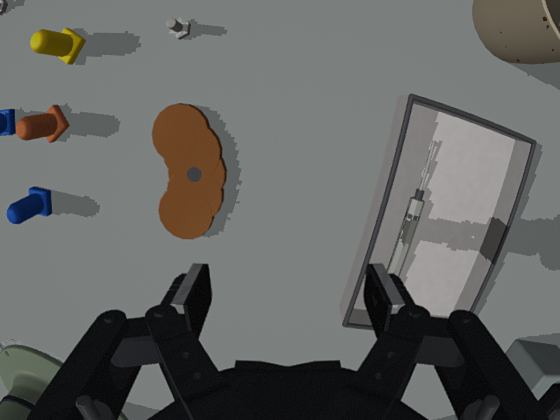

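The hole shows at (193,174), against a prediction of (194,175), so the position is good.

```bash
python3 -m handwheel '[[0.36,-0.95,0.65,0,0,0.002],[0.36,-0.95,0.65,0,0,0],[0.35,-0.95,0.65,0,0,0],[0,0,0,0,0,0]]'
python3 plan.py .4488 -.158 .002 18.3
```

```text
clock: 10.95
position: [0.4493, -0.1594, 0.0591]
tool_rot: [-3.141, 0.001, 0.321]
force: [-0.3, -0.5, -0.3]
grip_width: 0.0746
now [ 0.4493 -0.1594  0.0591] 18.39 q7 -1.16 w 0.0746 F [-0.3 -0.5 -0.3] t 10.95
shift total [ 0.   -0.06  2.29] = 3 x [ 0.    -0.02   0.762]
```

```bash
python3 -m handwheel '[[0,-0.05,0.7,0,0,0],[0,0,0.7,0,0,0],[0,0,0.5,0,0,0],[0,0,0.3,0,0,0],[0,0,0,0,0,0]]'
python3 -m handwheel '[[0,0,0,0,0,0],[0,0,0,0,0,0],[0,0,0,0,0,0],[0,0,0,0,0,0]]' 1 40
python3 - <<'E'
from h import *
p=bot.grab_frame("side"); cv2.imwrite("pics/s1.png",cv2.resize(p["pixels"][150:270,220:400],(720,480),interpolation=cv2.INTER_CUBIC))
E
```

```text
clock: 11.58
position: [0.4489, -0.1598, 0.0044]
tool_rot: [-3.141, 0.0, 0.318]
force: [0.1, 0.9, -0.3]
grip_width: 0.0746
clock: 12.08
position: [0.4497, -0.1602, 0.0059]
tool_rot: [3.14, -0.001, 0.318]
force: [-4.1, 0.4, 29.0]
grip_width: 0.045
```

View pics/s1.png

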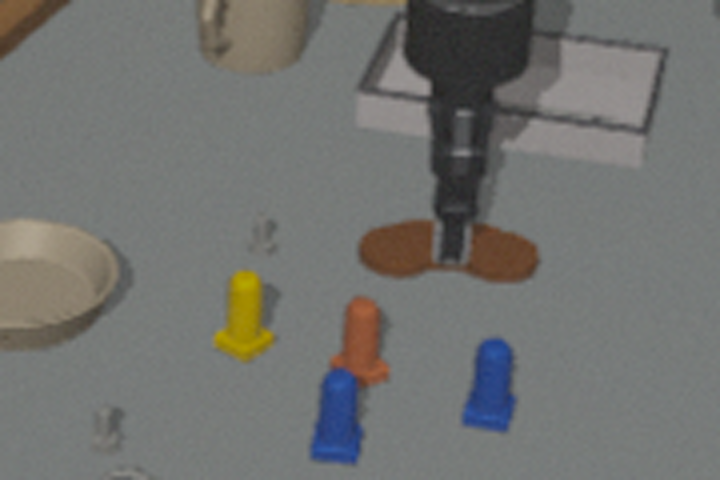

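The side view shows the fingers across the middle of the kidney rib. The tips pressed on the bench with 29 N during closing, so I'll grip a few mm higher next time. Lifting.

```bash
python3 -m handwheel '[[0,0,-0.3,0,0,0],[0,0,-0.8,0,0,0],[0,0,-0.9,0,0,0],[0,0,-0.9,0,0,0],[0,0,-0.9,0,0,0],[0,0,-0.9,0,0,0]]'
python3 - <<'E'
from h import *
p=bot.grab_frame("wrist"); cv2.imwrite("pics/w5.png",p["pixels"])
E
python3 plan.py .4660 .3406 .12 88.8
```

```text
clock: 12.88
position: [0.449, -0.1597, 0.1232]
tool_rot: [3.141, -0.0, 0.319]
force: [0.0, -0.2, 1.0]
grip_width: -0.0003
now [ 0.45   -0.16    0.1255] 18.25 q7 -1.14 w -0.0001 F [ 2.2 -0.9  4.1] t 12.93
turn 8 x rz -0.0245
shift total [20.03  0.22  0.22] = 21 x [0.954 0.01  0.011]
```

View pics/w5.png

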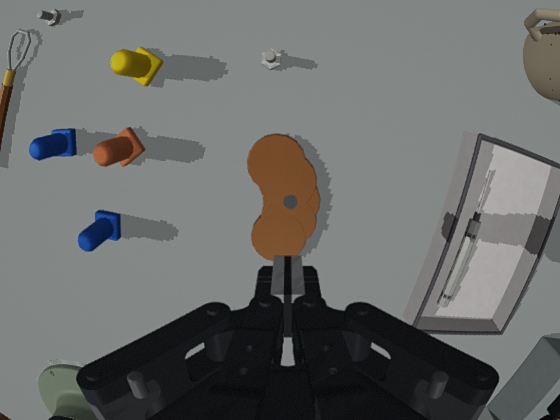

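The grip failed: the width reads 0 and the rib lies on the bench with its hole at (290,201). The tips had ridden onto its top, because open pads stand farther back. I'll measure again, then feel for the bench with the gripper opened to about 60 mm.

```bash
python3 - <<'E'
from h import *
p=bot.grab_frame("wrist")
print(atz(p,(290.2,201.3),.01,True))
d=bot.trace(p,"kidney_rib_mid")[0]; r=rect(p,d["region"],.01,True); print(r, np.degrees(r[3]))
p=bot.grab_frame("top"); cv2.imwrite("pics/t1.png",cv2.resize(p["pixels"][180:300,300:400],(500,600),interpolation=cv2.INTER_CUBIC))
E
python3 plan.py .4488 -.158 .06 18.3
```

```text
[ 0.45197877 -0.16218871  0.01      ]
(array([ 0.45038287, -0.15665891]), 0.11188629913330078, 0.059682968139648435, np.float64(0.33558120053535867), array([ 0.45311603, -0.15443279])) 19.227386474609375
now [ 0.4491 -0.1597  0.1223] 18.25 q7 -1.14 w -0.0002 F [-0.7  0.3 -0.4] t 13.07
shift total [ 0.01 -0.07  2.49] = 3 x [ 0.004 -0.023  0.831]
```

```bash
python3 -m handwheel '[[0.07,0.1,0.8,0,0,-0.001],[0,0,0.8,0,0,0],[0,0,0.8,0,0,0],[0,0,0.8,0,0,0],[0,0,0.8,0,0,0],[0,0,0,0,0,0]]' -0.5 40
python3 plan.py .4515 -.1615 .002 18.7
```

```text
clock: 13.82
position: [0.4502, -0.161, 0.0205]
tool_rot: [-3.14, 0.003, 0.325]
force: [-1.1, 0.1, 0.2]
grip_width: 0.0642
now [ 0.4502 -0.161   0.0205] 18.64 q7 -1.18 w 0.0642 F [-1.1  0.1  0.2] t 13.82
shift total [0.04 0.04 0.74] = 1 x [0.04  0.037 0.742]
```

```bash
python3 -m handwheel '[[0.04,0.02,0.45,0,0,0],[0,0,0.25,0,0,0],[0,0,0.08,0,0,0],[0,0,0,0,0,0]]'
python3 -m handwheel '[[0,0,0.08,0,0,0],[0,0,0,0,0,0]]'
python3 -m handwheel '[[0,0,0.08,0,0,0],[0,0,0,0,0,0]]'
```

```text
clock: 14.32
position: [0.4526, -0.1616, 0.0026]
tool_rot: [-3.142, -0.0, 0.325]
force: [0.8, -0.7, 0.1]
grip_width: 0.0644
clock: 14.58
position: [0.4526, -0.1616, 0.0006]
tool_rot: [3.142, -0.0, 0.325]
force: [-0.1, 0.7, 0.7]
grip_width: 0.0641
clock: 14.82
position: [0.4525, -0.1616, -0.0015]
tool_rot: [-3.142, 0.0, 0.325]
force: [-0.0, 0.5, 0.4]
grip_width: 0.0639
```

```bash
python3 -m handwheel '[[0,0,0.08,0,0,0],[0,0,0,0,0,0]]'
python3 -m handwheel '[[0,0,0.08,0,0,0],[0,0,0,0,0,0]]'
```

```text
clock: 15.08
position: [0.4525, -0.1616, -0.0036]
tool_rot: [-3.141, 0.0, 0.325]
force: [-0.6, -0.1, -0.1]
grip_width: 0.0638
clock: 15.32
position: [0.4525, -0.1616, -0.0056]
tool_rot: [-3.141, 0.0, 0.325]
force: [-1.6, -0.2, -0.6]
grip_width: 0.064
```

```bash
python3 -m handwheel '[[0,0,-0.06,0,0,0],[0,0,0,0,0,0]]' -0.26
python3 - <<'E'
from h import *
p=bot.grab_frame("side"); cv2.imwrite("pics/s2.png",cv2.resize(p["pixels"][190:230,300:360],(720,480),interpolation=cv2.INTER_CUBIC))
E
```

```text
clock: 15.58
position: [0.4528, -0.1617, -0.0037]
tool_rot: [3.141, -0.0, 0.325]
force: [0.8, 0.2, 8.5]
grip_width: 0.0536
```

View pics/s2.png

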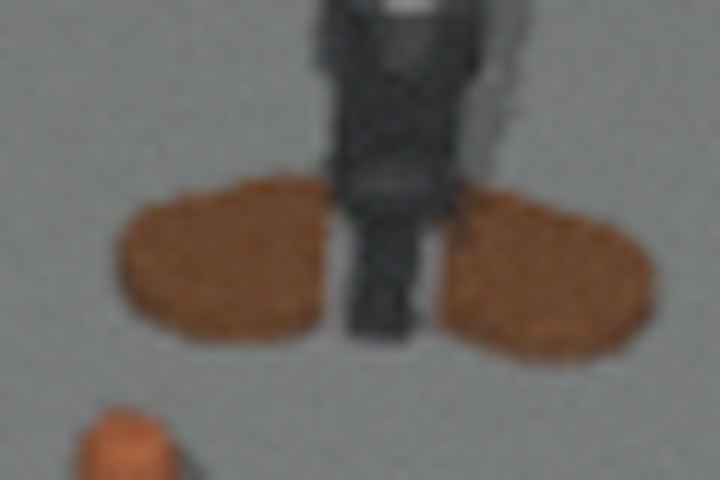

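```bash
python3 -m handwheel '[[0,0,-0.05,0,0,0],[0,0,0,0,0,0]]'
python3 -m handwheel '[[0,0,-0.02,0,0,0],[0,0,0,0,0,0],[0,0,0,0,0,0]]' 0 40
```

```text
clock: 15.88
position: [0.4525, -0.1616, -0.0027]
tool_rot: [-3.141, 0.0, 0.325]
force: [0.4, -0.4, 1.0]
grip_width: 0.0541
clock: 16.25
position: [0.4526, -0.1617, -0.0021]
tool_rot: [3.141, -0.0, 0.325]
force: [-1.0, -1.6, 5.5]
grip_width: 0.0475
```

```bash
python3 -m handwheel '[[0,0,0,0,0,0],[0,0,0,0,0,0],[0,0,-0.2,0,0,0],[0,0,-0.6,0,0,0]]' 1 40
python3 -m handwheel '[[0,0,-0.9,0,0,0],[0,0,-0.9,0,0,0],[0,0,-0.9,0,0,0],[0,0,-0.9,0,0,0]]'
python3 - <<'E'
from h import *
p=bot.grab_frame("wrist"); cv2.imwrite("pics/w6.png",p["pixels"])
E
python3 plan.py .4278 .3805 .12 88.8
```

```text
clock: 16.75
position: [0.4521, -0.1613, 0.018]
tool_rot: [-3.141, 0.001, 0.325]
force: [0.4, 0.7, -0.6]
grip_width: 0.0478
clock: 17.25
position: [0.4525, -0.1616, 0.1095]
tool_rot: [3.141, -0.001, 0.325]
force: [-0.6, -0.4, -0.3]
grip_width: 0.0475
now [ 0.4535 -0.1619  0.1118] 18.61 q7 -1.14 w 0.0475 F [ 3.4 -0.9  3.5] t 17.3
turn 8 x rz -0.0244
shift total [21.67 -1.48 -0.33] = 22 x [ 0.985 -0.067 -0.015]
```

View pics/w6.png

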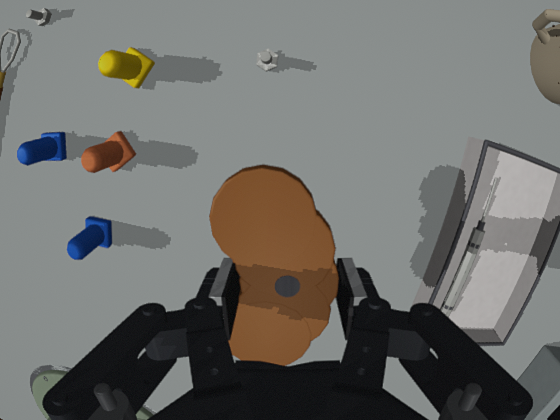

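The kidney rib is held level with its hole between the pads, at (287,286). I'll turn and carry it to the wooden tray.

```bash
python3 -m handwheel '[[0,0,0,0,0,-0.0244],[0,0,0,0,0,-0.0244],[0,0,0,0,0,-0.0244],[0,0,0,0,0,-0.0244],[0,0,0,0,0,-0.0244],[0,0,0,0,0,-0.0244],[0,0,0,0,0,-0.0244],[0,0,0,0,0,-0.0244]]'
python3 -m handwheel '[[0.98,-0.07,0,0,0,0],[0.98,-0.07,0,0,0,0],[0.98,-0.07,0,0,0,0],[0.98,-0.07,0,0,0,0],[0.98,-0.07,0,0,0,0],[0.98,-0.07,0,0,0,0],[0.98,-0.07,0,0,0,0],[0.98,-0.07,0,0,0,0]]'
python3 -m handwheel '[[0.98,-0.07,0,0,0,0],[0.98,-0.07,0,0,0,0],[0.98,-0.07,0,0,0,0],[0.98,-0.07,0,0,0,0],[0.98,-0.07,0,0,0,0],[0.98,-0.07,0,0,0,0],[0.98,-0.07,0,0,0,0],[0.98,-0.07,0,0,0,0]]'
python3 plan.py .4258 .3807 .11 88.8
```

```text
clock: 18.3
position: [0.4524, -0.1618, 0.1084]
tool_rot: [3.141, 0.001, 1.556]
force: [0.3, -0.2, -0.4]
grip_width: 0.0474
clock: 19.3
position: [0.4423, 0.0353, 0.1084]
tool_rot: [3.141, 0.001, 1.551]
force: [0.2, -0.0, 0.2]
grip_width: 0.0478
clock: 20.3
position: [0.4321, 0.2315, 0.1085]
tool_rot: [3.141, 0.0, 1.551]
force: [0.2, 0.1, -0.4]
grip_width: 0.0477
now [0.4321 0.2315 0.1085] 88.88 q7 -1.0 w 0.0477 F [ 0.2  0.1 -0.4] t 20.3
shift total [ 5.96 -0.38 -0.06] = 6 x [ 0.994 -0.063 -0.01 ]
```

```bash
python3 -m handwheel '[[0.99,-0.06,0,0,0,0],[0.99,-0.06,0,0,0,0],[0.99,-0.06,0,0,0,0],[0.99,-0.06,0,0,0,0],[0.99,-0.06,0.3,0,0,0],[0.95,-0.06,0.5,0,0,0],[0,0,0.5,0,0,0],[0,0,0,0,0,0]]'
python3 plan.py .4258 .3807 .006 88.8
python3 - <<'E'
from h import *
p=bot.grab_frame("wrist"); cv2.imwrite("pics/w7.png",p["pixels"])
E
```

```text
clock: 21.3
position: [0.4258, 0.3774, 0.0748]
tool_rot: [-3.141, 0.002, 1.551]
force: [1.1, 0.0, -1.0]
grip_width: 0.0476
now [0.4258 0.3774 0.0748] 88.88 q7 -1.22 w 0.0476 F [ 1.1  0.  -1. ] t 21.3
shift total [ 0.13 -0.    2.75] = 3 x [ 0.044 -0.001  0.918]
```

View pics/w7.png

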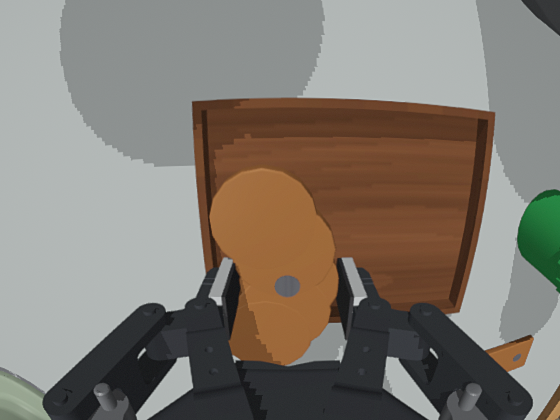

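The rib is above the left half of the wooden tray and clear of its walls, so I'm lowering it.

```bash
python3 -m handwheel '[[0.1,0,0.7,0,0,0],[0,0,0.7,0,0,0],[0,0,0.7,0,0,0],[0,0,0.4,0,0,0],[0,0,0.15,0,0,0],[0,0,0,0,0,0]]'
```

```text
clock: 22.1
position: [0.4261, 0.3811, 0.009]
tool_rot: [-3.142, -0.0, 1.551]
force: [-0.6, 0.1, -1.0]
grip_width: 0.0482
```

```bash
python3 -m handwheel '[[0,0,0.1,0,0,0],[0,0,0.05,0,0,0],[0,0,0,0,0,0]]'
python3 -m handwheel '[[0,0,0,0,0,0],[0,0,0,0,0,0]]' -0.4
python3 -m handwheel '[[0,0,-0.4,0,0,0],[0,0,-1,0,0,0],[0,0,-1,0,0,0],[0,0,-1,0,0,0],[0,0,-1,0,0,0]]'
python3 - <<'E'
from h import *
p=bot.grab_frame("wrist"); cv2.imwrite("pics/w8.png",p["pixels"])
E
python3 plan.py .650 .202 .09 6.9
```

```text
clock: 22.48
position: [0.4262, 0.381, 0.0054]
tool_rot: [3.141, -0.0, 1.551]
force: [0.2, -0.6, 0.7]
grip_width: 0.0476
clock: 22.72
position: [0.4261, 0.3811, 0.0054]
tool_rot: [3.141, -0.0, 1.551]
force: [-0.3, -1.4, 0.0]
grip_width: 0.0596
clock: 23.35
position: [0.4261, 0.381, 0.1169]
tool_rot: [3.141, -0.0, 1.551]
force: [-0.2, -0.6, -0.3]
grip_width: 0.0599
now [0.4269 0.3821 0.1198] 88.89 q7 -1.19 w 0.0597 F [2.  1.5 3.1] t 23.4
turn 9 x rz 0.0253
shift total [7.99 8.22 1.19] = 9 x [0.888 0.914 0.132]
```

View pics/w8.png

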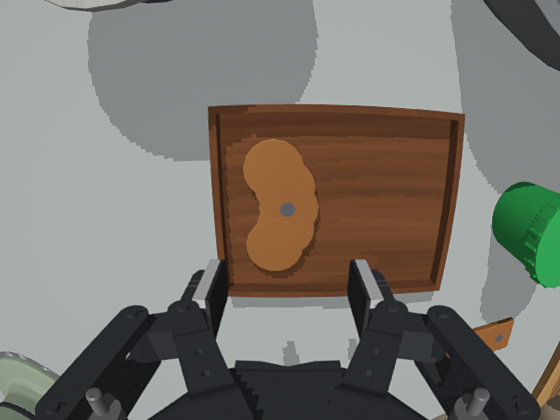

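The kidney rib lies flat in the left part of the wooden tray, with its hole at (288,210). Next is the straight rib.

```bash
python3 -m handwheel '[[0,0,0,0,0,0.0253],[0,0,0,0,0,0.0253],[0,0,0,0,0,0.0253],[0,0,0,0,0,0.0253],[0,0,0,0,0,0.0253],[0,0,0,0,0,0.0253],[0,0,0,0,0,0.0253],[0,0,0,0,0,0.0253]]' -0.4
python3 -m handwheel '[[0,0,0,0,0,0.0253],[0.89,0.91,0,0,0,0],[0.89,0.91,0,0,0,0],[0.89,0.91,0,0,0,0],[0.89,0.91,0,0,0,0],[0.89,0.91,0,0,0,0],[0.89,0.91,0,0,0,0],[0,0,0,0,0,0]]'
python3 - <<'E'
from h import *
p=bot.grab_frame("wrist"); cv2.imwrite("pics/w9.png",p["pixels"])
print(proj(p,[.650,.202,.009],True))
for d in bot.trace(p,"straight_rib_mid")[:2]:
    r=rect(p,d["region"],.009,True); print(d["score"],d["point"],r, np.degrees(r[3]))
E
python3 plan.py .650 .202 .06 6.9
```

```text
clock: 24.4
position: [0.426, 0.3811, 0.1159]
tool_rot: [-3.141, -0.0, 0.275]
force: [-1.0, -0.2, 0.0]
grip_width: 0.0596
clock: 25.4
position: [0.5767, 0.2594, 0.1157]
tool_rot: [3.141, -0.001, 0.117]
force: [-0.3, 0.7, -0.2]
grip_width: 0.0599
[371.24369138 125.17484899]
0.79 [371.3, 121.7] (array([0.65263165, 0.20442345]), 0.09458175659179688, 0.046687118530273436, np.float64(0.12515776046417415), array([0.6529571 , 0.20494459])) 7.171011447906494
now [0.5748 0.2619 0.1156] 6.91 q7 -2.04 w 0.0598 F [-0.   0.6 -1. ] t 25.5
shift total [2.7  2.74 2.22] = 3 x [0.9   0.913 0.741]
```

View pics/w9.png

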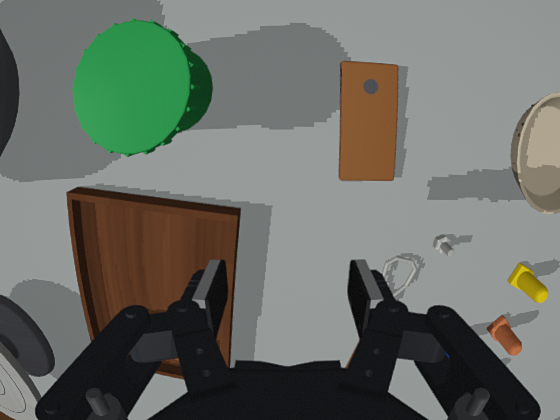

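```bash
python3 -m handwheel '[[0.92,0.9,0.5,0,0,0],[0.92,0.9,0.7,0,0,0],[0.92,0.9,0.8,0,0,0],[0,0,0.5,0,0,0],[0,0,0,0,0,0]]' -0.35
python3 plan.py .6515 .2033 -.002 7.1
python3 - <<'E'
from h import *
p=bot.grab_frame("wrist"); cv2.imwrite("pics/w10.png",p["pixels"])
E
```

```text
clock: 26.12
position: [0.6502, 0.2042, 0.052]
tool_rot: [-3.141, 0.002, 0.122]
force: [-0.1, -0.2, 0.3]
grip_width: 0.0573
now [0.6502 0.2042 0.052 ] 6.99 q7 -1.92 w 0.0573 F [-0.1 -0.2  0.3] t 26.12
shift total [0.05 0.04 2.16] = 3 x [0.016 0.014 0.72 ]
```

View pics/w10.png

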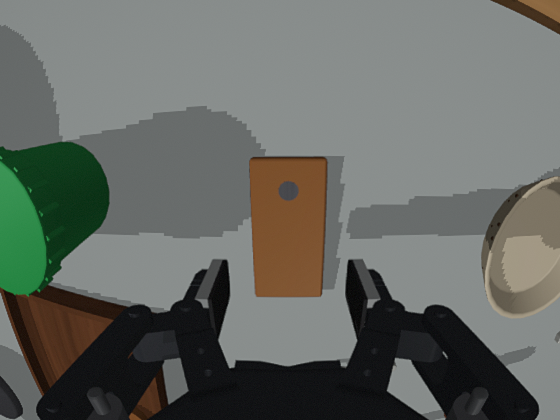

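The rib is centred between the jaws, with its edges at columns 250 and 326.

```bash
python3 -m handwheel '[[0.05,0.02,0.8,0,0,0],[0,0,0.7,0,0,0],[0,0,0.4,0,0,0],[0,0,0.15,0,0,0],[0,0,0,0,0,0]]'
python3 -m handwheel '[[0,0,0.09,0,0,0],[0,0,0,0,0,0]]'
```

```text
clock: 26.8
position: [0.653, 0.2026, 0.0015]
tool_rot: [-3.142, 0.0, 0.121]
force: [-0.3, -0.1, -0.3]
grip_width: 0.0576
clock: 27.05
position: [0.6531, 0.2025, -0.0005]
tool_rot: [-3.142, -0.0, 0.121]
force: [0.3, -0.2, 1.0]
grip_width: 0.0573
```

```bash
python3 -m handwheel '[[0,0,0.04,0,0,0],[0,0,0,0,0,0],[0,0,0,0,0,0],[0,0,0,0,0,0]]' 0.1 40
python3 -m handwheel '[[0,0,0,0,0,0],[0,0,0,0,0,0],[0,0,-0.2,0,0,0],[0,0,-0.6,0,0,0]]' 1 40
python3 -m handwheel '[[0,0,-0.9,0,0,0],[0,0,-0.9,0,0,0],[0,0,-0.9,0,0,0],[0,0,-0.9,0,0,0],[0,0,0,0,0,0]]'
python3 - <<'E'
from h import *
p=bot.grab_frame("wrist"); cv2.imwrite("pics/w11.png",p["pixels"])
E
python3 plan.py .5108 .3789 .11 88.8
```

```text
clock: 27.55
position: [0.6532, 0.2026, -0.001]
tool_rot: [-3.141, -0.001, 0.121]
force: [-2.9, -1.2, 9.1]
grip_width: 0.045
clock: 28.05
position: [0.6526, 0.2024, 0.0184]
tool_rot: [3.141, 0.001, 0.121]
force: [-0.6, -0.2, -0.3]
grip_width: 0.0449
clock: 28.68
position: [0.6541, 0.2029, 0.1112]
tool_rot: [-3.141, -0.003, 0.121]
force: [-0.5, 0.2, -1.2]
grip_width: 0.0448
now [0.6534 0.2027 0.1097] 6.91 q7 -1.91 w 0.0444 F [ 0.  -0.5 -0.9] t 28.73
turn 9 x rz -0.0253
shift total [ 6.93 -5.85 -0.01] = 7 x [ 0.99  -0.836 -0.002]
```

View pics/w11.png

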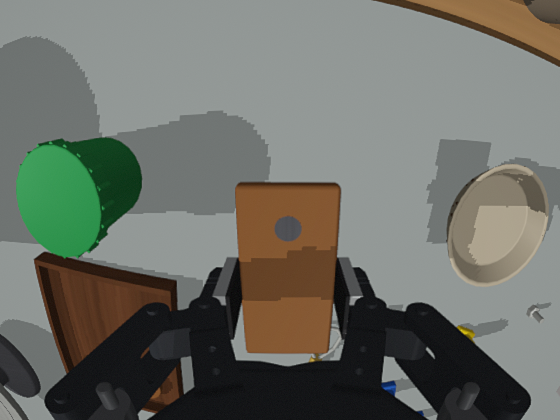

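The straight rib is held, with columns 236–340 and its hole at (288,228). Turning and carrying it at z = 0.11, above the tub's height.

```bash
python3 -m handwheel '[[0,0,-0.1,0,0,-0.0253],[0,0,0,0,0,-0.0253],[0,0,0,0,0,-0.0253],[0,0,0,0,0,-0.0253],[0,0,0,0,0,-0.0253],[0,0,0,0,0,-0.0253],[0,0,0,0,0,-0.0253],[0,0,0,0,0,-0.0253]]'
python3 -m handwheel '[[0,0,0,0,0,-0.0253],[0.98,-0.84,0,0,0,0],[0.98,-0.84,0,0,0,0],[0.98,-0.84,0,0,0,0],[0.98,-0.84,0,0,0,0],[0.98,-0.84,0,0,0,0],[0.98,-0.84,0,0,0,0],[0.98,-0.84,0.4,0,0,0]]'
python3 -m handwheel '[[0,0,0.8,0,0,0],[0,0,0,0,0,0]]'
python3 plan.py .5108 .3789 .006 88.8
python3 - <<'E'
from h import *
p=bot.grab_frame("wrist"); cv2.imwrite("pics/w12.png",p["pixels"])
E
```

```text
clock: 29.72
position: [0.6525, 0.2023, 0.1102]
tool_rot: [-3.141, 0.001, 1.398]
force: [-0.7, -0.0, -0.8]
grip_width: 0.0448
clock: 30.72
position: [0.5086, 0.3776, 0.1008]
tool_rot: [3.142, -0.0, 1.551]
force: [0.1, -0.1, -1.2]
grip_width: 0.045
clock: 30.98
position: [0.5089, 0.3755, 0.079]
tool_rot: [-3.139, 0.003, 1.551]
force: [0.1, 0.5, -0.2]
grip_width: 0.0447
now [0.5089 0.3755 0.079 ] 88.88 q7 -1.09 w 0.0447 F [ 0.1  0.5 -0.2] t 30.98
shift total [0.14 0.07 2.92] = 3 x [0.046 0.025 0.973]
```

View pics/w12.png

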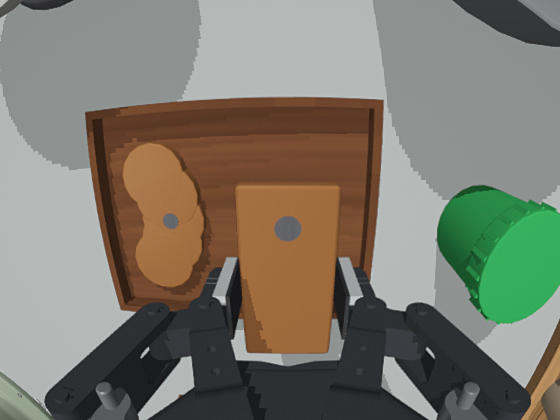

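```bash
python3 -m handwheel '[[0.07,0.07,0.8,0,0,0],[0,0,0.8,0,0,0],[0,0,0.7,0,0,0],[0,0,0.4,0,0,0],[0,0,0.1,0,0,0],[0,0,0,0,0,0]]'
```

```text
clock: 31.78
position: [0.5112, 0.3788, 0.011]
tool_rot: [3.141, -0.0, 1.551]
force: [-0.1, 0.6, -0.3]
grip_width: 0.0447
```

```bash
python3 -m handwheel '[[0,0,0.12,0,0,0],[0,0,0.06,0,0,0],[0,0,0,0,0,0]]'
python3 -m handwheel '[[0,0,0,0,0,0],[0,0,0,0,0,0]]' -0.3
python3 -m handwheel '[[0,0,-0.4,0,0,0],[0,0,-1,0,0,0],[0,0,-1,0,0,0],[0,0,-1,0,0,0],[0,0,-1,0,0,0]]'
python3 - <<'E'
from h import *
p=bot.grab_frame("wrist"); cv2.imwrite("pics/w13.png",p["pixels"])
E
python3 plan.py .44 .1598 .1 -8
```

```text
clock: 32.15
position: [0.5112, 0.3786, 0.0063]
tool_rot: [3.142, -0.0, 1.551]
force: [-0.7, 0.4, 0.2]
grip_width: 0.0448
clock: 32.4
position: [0.5112, 0.3786, 0.0064]
tool_rot: [3.141, -0.0, 1.551]
force: [0.7, 0.7, 0.1]
grip_width: 0.0556
clock: 33.02
position: [0.5112, 0.3786, 0.1179]
tool_rot: [3.141, -0.0, 1.551]
force: [-0.6, 0.3, -0.8]
grip_width: 0.0556
now [0.5122 0.3796 0.1211] 88.88 q7 -1.07 w 0.0557 F [1.9 1.3 3. ] t 33.08
turn 11 x rz 0.0245
shift total [-1.64  9.11  0.85] = 10 x [-0.164  0.911  0.085]
```

View pics/w13.png

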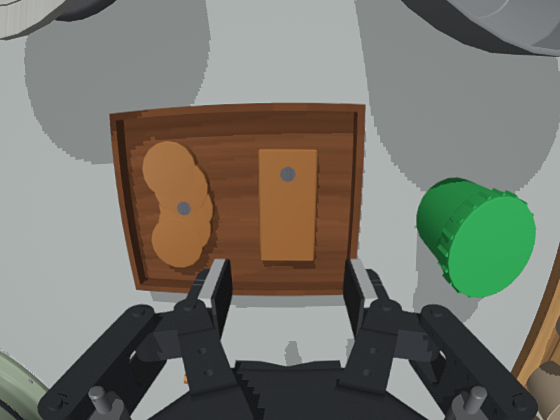

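Both ribs lie flat, side by side in the wooden tray. Now the loop tool, which I'll grip at ψ = 172° to keep joint 7 in its range.

```bash
python3 plan.py .4399 .1599 .1 172.3
```

```text
now [0.5122 0.3796 0.1211] 88.88 q7 -1.07 w 0.0557 F [1.9 1.3 3. ] t 33.08
turn 9 x rz -0.0257
shift total [ 1.69 -9.1   0.85] = 10 x [ 0.169 -0.91   0.085]
```

```bash
python3 -m handwheel '[[0,0,0,0,0,-0.0257],[0,0,0,0,0,-0.0257],[0,0,0,0,0,-0.0257],[0,0,0,0,0,-0.0257],[0,0,0,0,0,-0.0257],[0,0,0,0,0,-0.0257],[0,0,0,0,0,-0.0257],[0,0,0,0,0,-0.0257]]' -0.1
python3 -m handwheel '[[0,0,0,0,0,-0.0257],[0.17,-0.91,0,0,0,0],[0.17,-0.91,0,0,0,0],[0.17,-0.91,0,0,0,0],[0.17,-0.91,0,0,0,0],[0.17,-0.91,0,0,0,0],[0.17,-0.91,0,0,0,0],[0.17,-0.91,0,0,0,0]]'
python3 - <<'E'
from h import *
p=bot.grab_frame("wrist"); cv2.imwrite("pics/w14.png",p["pixels"])
print(proj(p,[.4399,.1599,.007],True),proj(p,[.3884,.1668,.007],True))
for d in bot.trace(p,"loop_tool_grip")[:2]:
    r=rect(p,d["region"],.007,True); print(d["score"],d["point"],r, np.degrees(r[3]))
E
python3 plan.py .4399 .1599 .06 172.3
```

```text
clock: 34.08
position: [0.5113, 0.3785, 0.1169]
tool_rot: [3.141, 0.001, 2.848]
force: [0.1, 0.6, -0.1]
grip_width: 0.0464
clock: 35.08
position: [0.4598, 0.2241, 0.1168]
tool_rot: [-3.141, 0.001, 3.005]
force: [0.3, 0.5, 0.3]
grip_width: 0.0469
[206.82048468 191.1186451 ] [203.14009274 128.05486186]
0.59 [210.9, 193.1] (array([0.45691611, 0.1578334 ]), 0.14150465393066405, 0.021039054870605468, np.float64(2.9449227344612945), array([0.44294148, 0.16055489])) 168.7316436767578
now [0.4598 0.2225 0.1167] 172.05 q7 0.26 w 0.047 F [ 0.4 -0.1  0.5] t 35.17
turn 1 x rz -0.0007
shift total [ 0.45 -2.59  2.27] = 3 x [ 0.151 -0.862  0.756]
```

View pics/w14.png

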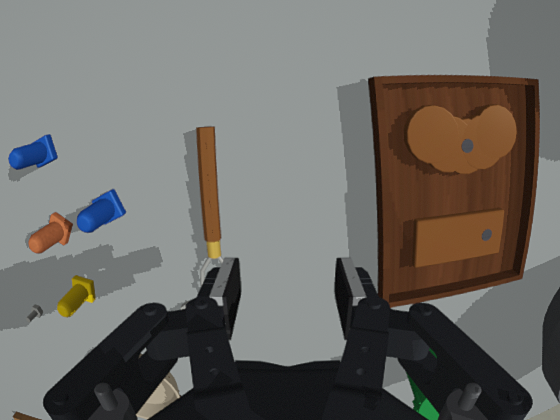

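The loop tool's handle runs from (205,128) to (212,241). My projected grip at (207,191) is about 2 px off, which is fine.

```bash
python3 - <<'E'
from h import *
p=bot.grab_frame("wrist")
a=atz(p,(205.7,127.5),.007,True);b=atz(p,(212,241),.007,True);d=(b-a)[:2];u=d/np.linalg.norm(d)
print(a,b,np.linalg.norm(d),np.degrees(np.arctan2(d[1],d[0])),a[:2]+.052*u)
E
```

```text
[0.38813018 0.16729877 0.007     ] [0.48425138 0.15289624 0.007     ] 0.09719422906512973 -8.521640777584992 [0.4395561  0.15959326]
```

```bash
python3 -m handwheel '[[0.16,-0.86,0.6,0,0,0.001],[0.16,-0.86,0.6,0,0,0.001],[0.16,-0.86,0.8,0,0,0],[0,0,0.4,0,0,0],[0,0,0,0,0,0]]'
python3 plan.py .4397 .1596 .006 171.5
python3 - <<'E'
from h import *
p=bot.grab_frame("wrist"); cv2.imwrite("pics/w15.png",p["pixels"])
E
```

```text
clock: 35.85
position: [0.4391, 0.1638, 0.0563]
tool_rot: [3.141, -0.0, 2.993]
force: [0.0, 0.5, 0.9]
grip_width: 0.0471
now [0.4391 0.1638 0.0563] 171.48 q7 0.21 w 0.0471 F [0.  0.5 0.9] t 35.85
shift total [-0.05 -0.16  2.01] = 2 x [-0.025 -0.082  1.005]
```

View pics/w15.png

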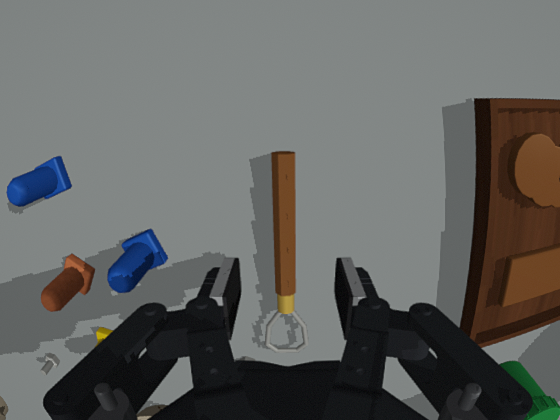

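```bash
python3 -m handwheel '[[-0.04,-0.15,0.8,0,0,0],[0,0,0.7,0,0,0],[0,0,0.35,0,0,0],[0,0,0.15,0,0,0],[0,0,0,0,0,0]]'
python3 -m handwheel '[[0,0,0,0,0,0],[0,0,0,0,0,0],[0,0,0,0,0,0],[0,0,0,0,0,0]]' 1 40
python3 -m handwheel '[[0,0,-0.3,0,0,0],[0,0,-0.8,0,0,0],[0,0,-1,0,0,0],[0,0,-1,0,0,0],[0,0,-1,0,0,0],[0,0,-0.5,0,0,0],[0,0,0,0,0,0]]'
python3 - <<'E'
from h import *
p=bot.grab_frame("wrist"); cv2.imwrite("pics/w16.png",p["pixels"])
E
python3 plan.py .4991 -.3877 .12 7.65
```

```text
clock: 36.52
position: [0.4395, 0.1592, 0.0066]
tool_rot: [3.141, 0.0, 2.992]
force: [0.6, 0.9, 0.9]
grip_width: 0.0472
clock: 37.02
position: [0.4395, 0.1589, 0.0068]
tool_rot: [3.141, 0.001, 2.992]
force: [-0.6, -1.2, 8.0]
grip_width: 0.0122
clock: 37.9
position: [0.4396, 0.1587, 0.1217]
tool_rot: [3.141, 0.001, 2.992]
force: [-0.4, 0.0, -0.3]
grip_width: 0.0121
now [0.4393 0.1586 0.1211] 171.41 q7 0.34 w 0.0124 F [-0.1  0.1 -1.5] t 37.95
turn 18 x rz 0.0253
shift total [-0.54 21.98  0.04] = 22 x [-0.024  0.999  0.002]
```

View pics/w16.png

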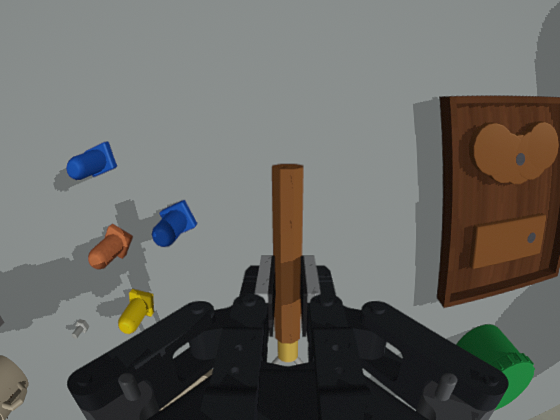

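The loop tool is held straight. I'll turn it by about 164° and carry it to the white tray.

```bash
python3 -m handwheel '[[0,0,0,0,0,0.0253],[0,0,0,0,0,0.0253],[0,0,0,0,0,0.0253],[0,0,0,0,0,0.0253],[0,0,0,0,0,0.0253],[0,0,0,0,0,0.0253],[0,0,0,0,0,0.0253],[0,0,0,0,0,0.0253]]'
python3 -m handwheel '[[0,0,0,0,0,0.0253],[0,0,0,0,0,0.0253],[0,0,0,0,0,0.0253],[0,0,0,0,0,0.0253],[0,0,0,0,0,0.0253],[0,0,0,0,0,0.0253],[0,0,0,0,0,0.0253],[0,0,0,0,0,0.0253]]'
python3 -m handwheel '[[0,0,0,0,0,0.0253],[0,0,0,0,0,0.0253]]'
python3 plan.py .4991 -.3877 .12 7.65
```

```text
clock: 38.95
position: [0.4388, 0.1587, 0.1203]
tool_rot: [-3.14, 0.0, 1.715]
force: [-0.1, -0.4, -0.4]
grip_width: 0.0121
clock: 39.95
position: [0.4388, 0.1586, 0.1204]
tool_rot: [3.141, 0.002, 0.444]
force: [0.4, 0.4, 0.2]
grip_width: 0.012
clock: 40.2
position: [0.4388, 0.1586, 0.1204]
tool_rot: [3.141, 0.001, 0.126]
force: [0.5, 0.4, -0.2]
grip_width: 0.0122
now [0.4388 0.1586 0.1204] 7.2 q7 -2.02 w 0.0122 F [ 0.5  0.4 -0.2] t 40.2
turn 1 x rz -0.0012
shift total [-5.200e-01  2.198e+01  2.000e-02] = 22 x [-0.024  0.999  0.001]
```

```bash
python3 -m handwheel '[[0,1,0,0,0,-0.0012],[-0.03,1,0,0,0,0],[-0.03,1,0,0,0,0],[-0.03,1,0,0,0,0],[-0.03,1,0,0,0,0],[-0.03,1,0,0,0,0],[-0.03,1,0,0,0,0],[-0.03,1,0,0,0,0]]'
python3 -m handwheel '[[-0.03,1,0,0,0,0],[-0.03,1,0,0,0,0],[-0.03,1,0,0,0,0],[-0.03,1,0,0,0,0],[-0.03,1,0,0,0,0],[-0.03,1,0,0,0,0],[-0.03,1,0,0,0,0],[-0.03,1,0,0,0,0]]'
python3 -m handwheel '[[-0.03,1,0,0,0,0],[-0.03,1,0,0,0,0],[-0.03,1,0,0,0,0],[-0.03,1,0,0,0,0],[0,0.9,0.5,0,0,0]]'
python3 plan.py .4991 -.3877 .08 7.65
```

```text
clock: 41.2
position: [0.461, -0.0409, 0.1204]
tool_rot: [3.141, 0.002, 0.138]
force: [0.7, 0.3, -0.9]
grip_width: 0.0126
clock: 42.2
position: [0.4825, -0.2396, 0.1202]
tool_rot: [-3.141, 0.002, 0.138]
force: [-0.4, -0.2, -0.4]
grip_width: 0.0119
clock: 42.82
position: [0.4968, -0.3617, 0.108]
tool_rot: [3.141, 0.001, 0.138]
force: [0.8, 0.3, -0.3]
grip_width: 0.0123
now [ 0.4968 -0.3617  0.108 ] 7.92 q7 -0.99 w 0.0123 F [ 0.8  0.3 -0.3] t 42.83
turn 1 x rz 0.0007
shift total [-0.05  1.04  1.12] = 2 x [-0.024  0.522  0.56 ]
```

```bash
python3 -m handwheel '[[-0.03,0.5,0.56,0,0,0.0007],[-0.03,0.5,0.56,0,0,0],[0,0,0,0,0,0]]'
python3 plan.py .4991 -.3877 .01 7.65
python3 - <<'E'
from h import *
p=bot.grab_frame("wrist"); cv2.imwrite("pics/w17.png",p["pixels"])
E
```

```text
clock: 43.2
position: [0.4981, -0.3855, 0.0791]
tool_rot: [-3.14, 0.002, 0.133]
force: [-0.2, -0.4, -0.5]
grip_width: 0.0122
now [ 0.4981 -0.3855  0.0791] 7.64 q7 -0.96 w 0.0122 F [-0.2 -0.4 -0.5] t 43.2
shift total [0.03 0.09 2.76] = 3 x [0.01  0.03  0.922]
```

View pics/w17.png

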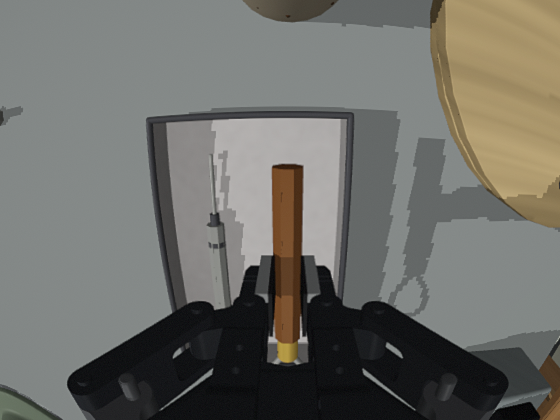

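The handle is above the right half of the tray and clear of the pin tool at column 215. Lowering.

```bash
python3 -m handwheel '[[0.02,0.08,0.8,0,0,0],[0,0,0.8,0,0,0],[0,0,0.6,0,0,0],[0,0,0.35,0,0,0],[0,0,0.15,0,0,0],[0,0,0,0,0,0]]'
python3 plan.py .4991 -.3877 .01 7.65
```

```text
clock: 44.0
position: [0.4997, -0.3875, 0.0134]
tool_rot: [3.142, -0.0, 0.134]
force: [-0.1, 0.0, -0.3]
grip_width: 0.0123
now [ 0.4997 -0.3875  0.0134] 7.67 q7 -0.97 w 0.0123 F [-0.1  0.  -0.3] t 44.0
shift total [-0.03  0.    0.13] = 1 x [-0.025  0.003  0.134]
```

```bash
python3 -m handwheel '[[0,0,0.13,0,0,0],[0,0,0,0,0,0]]'
python3 -m handwheel '[[0,0,0,0,0,0],[0,0,0,0,0,0],[0,0,0,0,0,0]]' 0.35
python3 -m handwheel '[[0,0,-0.4,0,0,0],[0,0,-1,0,0,0],[0,0,-1,0,0,0],[0,0,-1,0,0,0],[0,0,-1,0,0,0],[0,0,-0.5,0,0,0]]'
python3 - <<'E'
from h import *
p=bot.grab_frame("wrist"); cv2.imwrite("pics/w18.png",p["pixels"])
p=bot.grab_frame("top"); cv2.imwrite("pics/t2.png",p["pixels"])
for d in bot.trace(p,"stamp_mid"): print(d["score"],d["point"])
im=p["pixels"].astype(int); b,g,r=im[...,0],im[...,1],im[...,2]
m=(r>140)&(g<120)&(b<100); m[:225]=0; m[262:]=0; m[:,:262]=0; m[:,300:]=0
ys,xs=np.nonzero(m); print(len(xs),xs.min(),xs.max(),ys.min(),ys.max())
cv2.imwrite("pics/t2c.png",cv2.resize(p["pixels"][220:270,255:315],(720,600),interpolation=cv2.INTER_NEAREST))
E
python3 plan.py .451 -.0103 .15 135
```

```text
clock: 44.25
position: [0.4996, -0.3875, 0.0101]
tool_rot: [3.141, -0.0, 0.134]
force: [-0.0, -0.8, -0.4]
grip_width: 0.0117
clock: 44.62
position: [0.4997, -0.3876, 0.0102]
tool_rot: [3.142, -0.0, 0.134]
force: [-0.2, 0.4, -0.2]
grip_width: 0.0279
clock: 45.38
position: [0.5001, -0.3878, 0.1344]
tool_rot: [3.14, -0.001, 0.134]
force: [0.2, -0.8, 0.9]
grip_width: 0.0279
0.5 [252.9, 253.2]
0.48 [277.7, 278.9]
75 275 287 237 250
now [ 0.4997 -0.3876  0.1328] 7.67 q7 -0.95 w 0.0277 F [ 0.4  0.2 -0. ] t 45.52
turn 14 x rz -0.0253
shift total [12.05  9.29 -0.69] = 13 x [ 0.927  0.715 -0.053]
```

View pics/w18.png

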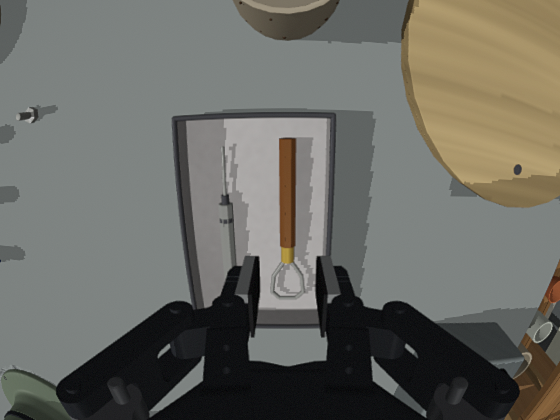

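View pics/t2c.png

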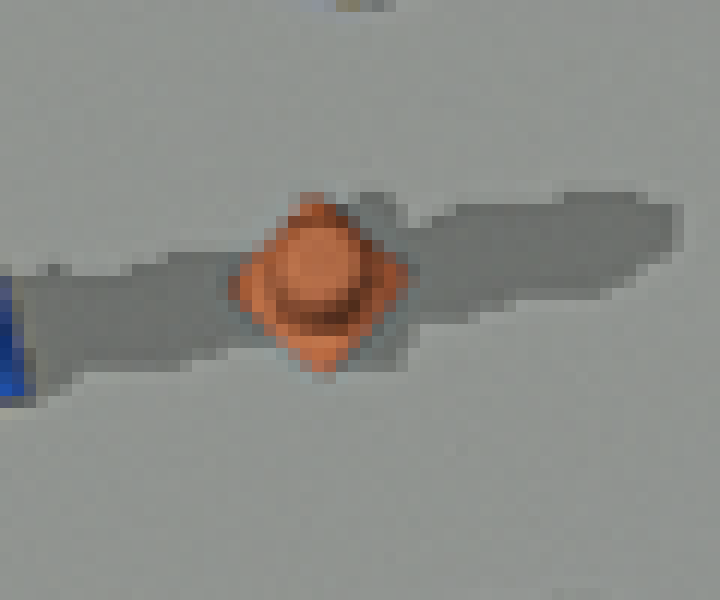

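Both tools lie lengthwise and apart in the white tray. The red stamp's foot is centred near full-frame pixel (281,243).

```bash
python3 - <<'E'
from h import *
p=np.load("p.npy",allow_pickle=True).item()
print(atz(p,(281.1,242.75),.01),atz(p,(281.2,241.2),.05))
E
python3 -m handwheel '[[0,0,0,0,0,-0.0253],[0,0,0,0,0,-0.0253],[0,0,0,0,0,-0.0253],[0,0,0,0,0,-0.0253],[0,0,0,0,0,-0.0253],[0,0,0,0,0,-0.0253],[0,0,0,0,0,-0.0253],[0,0,0,0,0,-0.0253]]' -0.15
python3 -m handwheel '[[0,0,-0.3,0,0,-0.0253],[0,0,-0.3,0,0,-0.0253],[0,0,-0.3,0,0,-0.0253],[0,0,0,0,0,-0.0253],[0,0,0,0,0,-0.0253],[0,0,0,0,0,-0.0253]]'
python3 plan.py .451 -.0103 .15 135
```

```text
[ 0.45346195 -0.00954753  0.01      ] [ 0.45249185 -0.00931944  0.05      ]
clock: 46.52
position: [0.4992, -0.3871, 0.1313]
tool_rot: [-3.14, -0.001, 1.411]
force: [-0.2, 0.1, 0.7]
grip_width: 0.0488
clock: 47.28
position: [0.4993, -0.3871, 0.1538]
tool_rot: [3.141, -0.002, 2.365]
force: [-0.3, -0.7, -0.5]
grip_width: 0.0491
now [ 0.4993 -0.3871  0.1538] 135.49 q7 0.95 w 0.0491 F [-0.3 -0.7 -0.5] t 47.27
turn 1 x rz 0.0014
shift total [12.02  9.29  0.15] = 13 x [0.925 0.715 0.012]
```

```bash
python3 -m handwheel '[[0.92,0.72,0,0,0,0.0014],[0.92,0.72,0,0,0,0],[0.92,0.72,0,0,0,0],[0.92,0.72,0,0,0,0],[0.92,0.72,0,0,0,0],[0.92,0.72,0,0,0,0],[0.92,0.72,0,0,0,0],[0.92,0.72,0,0,0,0]]'
python3 -m handwheel '[[0.92,0.72,0,0,0,0],[0.92,0.72,0,0,0,0],[0.92,0.72,0,0,0,0],[0,0,0,0,0,0]]'
python3 plan.py .453 -.0095 .09 135
python3 - <<'E'
from h import *
p=bot.grab_frame("wrist"); cv2.imwrite("pics/w19.png",p["pixels"])
print(proj(p,[.453,-.0095,.05],True),proj(p,[.453,-.0095,.01],True))
E
```

```text
clock: 48.28
position: [0.4718, -0.1543, 0.1542]
tool_rot: [3.142, -0.002, 2.351]
force: [0.3, 0.3, 0.1]
grip_width: 0.0491
clock: 48.78
position: [0.4618, -0.0665, 0.1545]
tool_rot: [3.141, -0.001, 2.354]
force: [0.4, -0.8, 0.7]
grip_width: 0.0488
now [ 0.4618 -0.0665  0.1545] 134.86 q7 0.35 w 0.0488 F [ 0.4 -0.8  0.7] t 48.77
shift total [1.86 1.36 2.58] = 3 x [0.62  0.454 0.86 ]
[330.98431856 148.72665671] [325.14089976 142.66316279]
```

View pics/w19.png

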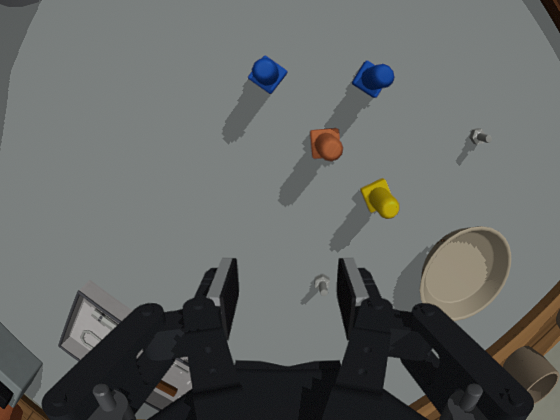

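The red stamp's top is at (329,148), against a prediction of (331,149). The neighbours lie off the jaw line.

```bash
python3 -m handwheel '[[0.62,0.45,0.6,0,0,0],[0.62,0.45,0.8,0,0,0],[0.62,0.45,0.8,0,0,0],[0,0,0.2,0,0,0],[0,0,0,0,0,0]]'
python3 plan.py .453 -.0095 .017 135
python3 - <<'E'
from h import *
p=bot.grab_frame("wrist"); cv2.imwrite("pics/w20.png",p["pixels"])
E
```

```text
clock: 49.45
position: [0.4536, -0.0125, 0.0948]
tool_rot: [-3.141, -0.001, 2.35]
force: [0.3, -0.2, 0.5]
grip_width: 0.0492
now [ 0.4536 -0.0125  0.0948] 134.63 q7 0.11 w 0.0492 F [ 0.3 -0.2  0.5] t 49.45
turn 1 x rz -0.001
shift total [0.1  0.07 3.11] = 4 x [0.026 0.017 0.778]
```

View pics/w20.png

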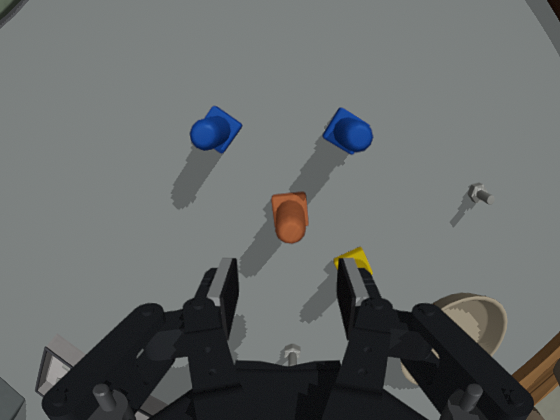

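```bash
python3 -m handwheel '[[0.1,0.07,0.8,0,0,0],[0,0,0.8,0,0,0],[0,0,0.7,0,0,0],[0,0,0.5,0,0,0],[0,0,0.25,0,0,0],[0,0,0,0,0,0]]'
python3 plan.py .453 -.0095 .017 135
```

```text
clock: 50.25
position: [0.4532, -0.0087, 0.0189]
tool_rot: [-3.142, 0.0, 2.35]
force: [0.1, -0.1, 0.2]
grip_width: 0.0488
now [ 0.4532 -0.0087  0.0189] 134.67 q7 -0.05 w 0.0488 F [ 0.1 -0.1  0.2] t 50.25
turn 1 x rz -0.0009
shift total [-0.02 -0.03  0.07] = 1 x [-0.018 -0.027  0.075]
```

```bash
python3 -m handwheel '[[0,0,0,0,0,0],[0,0,0,0,0,0],[0,0,0,0,0,0],[0,0,0,0,0,0]]' 1 30
python3 -m handwheel '[[0,0,-0.3,0,0,0],[0,0,-0.8,0,0,0],[0,0,-1,0,0,0],[0,0,-1,0,0,0],[0,0,-0.7,0,0,0],[0,0,0,0,0,0]]'
python3 plan.py .662 .0085 .11 135
python3 - <<'E'
from h import *
p=bot.grab_frame("wrist"); cv2.imwrite("pics/w21.png",p["pixels"])
p=bot.grab_frame("side"); cv2.imwrite("pics/s21.png",p["pixels"])
# dish centre from top: rim outline fit
p=np.load("p.npy",allow_pickle=True).item()
p=bot.grab_frame("top"); d=bot.trace(p,"dish")[0]
P=regpts(p,d["region"],.026); print(d["score"],rect(p,d["region"],.026)[:3])
t=np.arange(0,2*np.pi,.1); im=p["pixels"].copy()
for c in [(.662,.0085)]:
    for r,z in((.06,.026),(.042,.006)):
        q=np.array([proj(p,[c[0]+r*np.cos(a),c[1]+r*np.sin(a),z]) for a in t]); q=(q*16).round().astype(int); cv2.polylines(im,[q],True,(0,255,0),1,shift=4)
cv2.imwrite("pics/dish.png",cv2.resize(im[110:200,230:330],(600,540),interpolation=cv2.INTER_NEAREST))
E
```

```text
clock: 50.75
position: [0.4534, -0.0087, 0.0193]
tool_rot: [3.141, 0.001, 2.35]
force: [-1.3, 0.1, 7.0]
grip_width: 0.0195
clock: 51.5
position: [0.4537, -0.0088, 0.1151]
tool_rot: [3.14, 0.002, 2.35]
force: [-0.0, -1.2, -2.0]
grip_width: 0.0194
now [ 0.4537 -0.0088  0.1151] 134.65 q7 0.14 w 0.0194 F [-0.  -1.2 -2. ] t 51.5
turn 1 x rz -0.001
shift total [-5.4   6.38  0.2 ] = 7 x [-0.772  0.912  0.029]
0.66 (array([0.67665845, 0.02340767]), 0.11875979614257813, 0.07344953918457031)
```

View pics/w21.png

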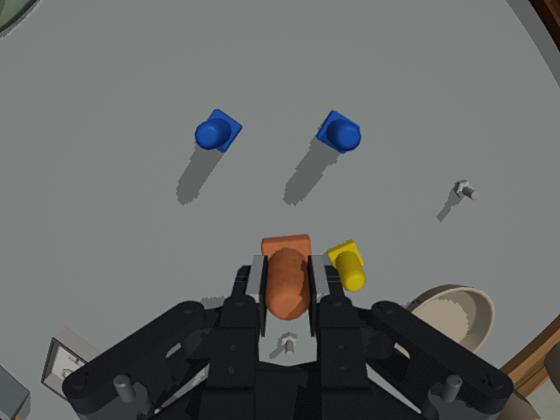

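View pics/dish.png

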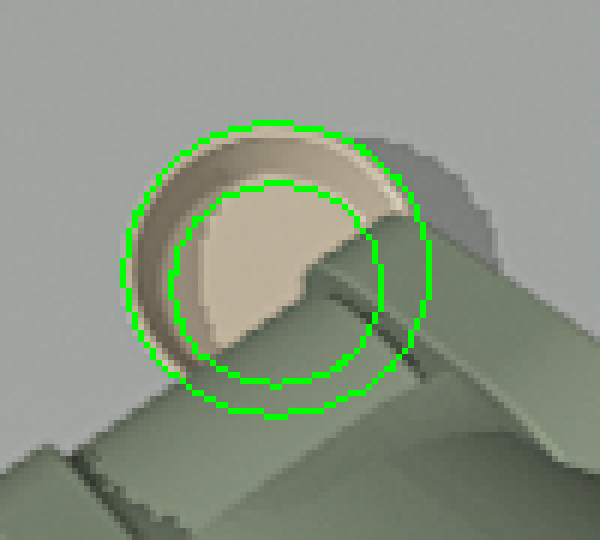

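View pics/s21.png

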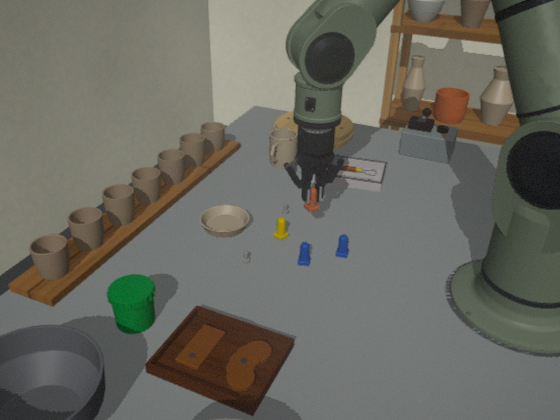

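The stamp is held upright and the dish outline agrees with (0.662, 0.0085). Carrying it over.

```bash
python3 -m handwheel '[[-0.77,0.91,0,0,0,0],[-0.77,0.91,0,0,0,0],[-0.77,0.91,0,0,0,0],[-0.77,0.91,0,0,0,0],[-0.77,0.91,0,0,0,0],[-0.77,0.91,0,0,0,0],[-0.77,0.91,0.3,0,0,0],[0,0,0,0,0,0]]'
python3 plan.py .662 .0085 .027 134.65
python3 - <<'E'
from h import *
p=bot.grab_frame("wrist"); cv2.imwrite("pics/w22.png",p["pixels"])
p=bot.grab_frame("side"); cv2.imwrite("pics/s22.png",cv2.resize(p["pixels"][110:260,150:320],(680,600),interpolation=cv2.INTER_CUBIC))
E
```

```text
clock: 52.7
position: [0.6616, 0.0081, 0.1044]
tool_rot: [-3.141, -0.002, 2.351]
force: [-1.1, -0.1, 0.5]
grip_width: 0.0194
now [0.6616 0.0081 0.1044] 134.69 q7 0.24 w 0.0194 F [-1.1 -0.1  0.5] t 52.7
shift total [-0.    0.02  3.1 ] = 4 x [-0.     0.005  0.774]
```

View pics/s22.png

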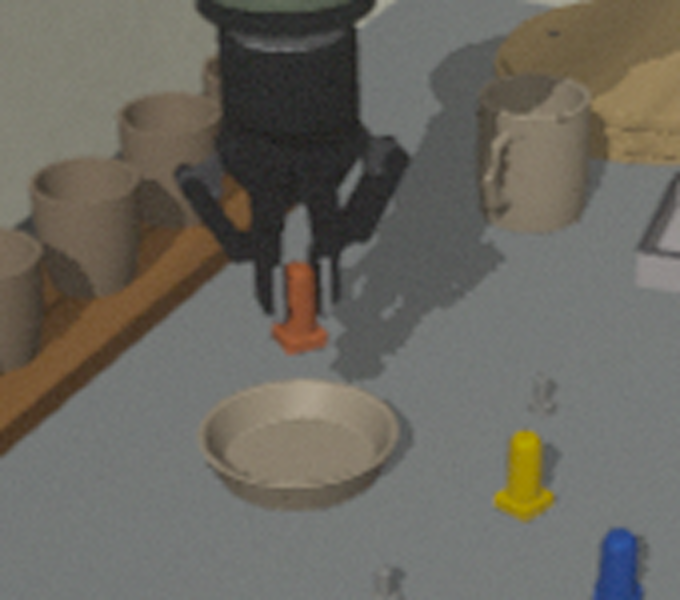

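View pics/w22.png

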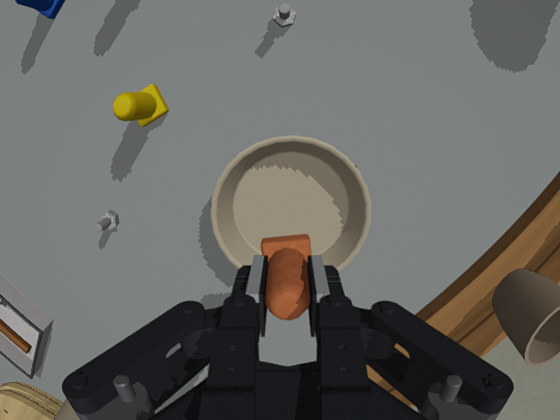

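The stamp hangs upright over the dish. Lowering.

```bash
python3 -m handwheel '[[0,0.02,0.9,0,0,0],[0,0,0.9,0,0,0],[0,0,0.7,0,0,0],[0,0,0.4,0,0,0],[0,0,0.15,0,0,0],[0,0,0,0,0,0]]'
python3 -m handwheel '[[0,0,0.06,0,0,0],[0,0,0,0,0,0]]'
```

```text
clock: 53.55
position: [0.6615, 0.008, 0.0302]
tool_rot: [3.141, 0.0, 2.351]
force: [0.4, 0.3, -0.5]
grip_width: 0.0189
clock: 53.8
position: [0.6616, 0.0079, 0.0289]
tool_rot: [3.141, 0.0, 2.351]
force: [-0.0, -0.8, -0.6]
grip_width: 0.0191
```

```bash
python3 -m handwheel '[[0,0,0.06,0,0,0],[0,0,0,0,0,0]]'
python3 -m handwheel '[[0,0,0.06,0,0,0],[0,0,0,0,0,0]]'
python3 -m handwheel '[[0,0,0.04,0,0,0],[0,0,0,0,0,0]]'
```

```text
clock: 54.05
position: [0.6614, 0.0079, 0.027]
tool_rot: [-3.142, -0.0, 2.351]
force: [-0.1, -0.6, -0.2]
grip_width: 0.0191
clock: 54.3
position: [0.6614, 0.0079, 0.0255]
tool_rot: [3.142, -0.0, 2.351]
force: [0.3, 0.6, 0.4]
grip_width: 0.019
clock: 54.55
position: [0.6615, 0.0079, 0.0254]
tool_rot: [3.142, 0.0, 2.35]
force: [-4.8, -0.7, 13.3]
grip_width: 0.0195
```

Contact with the dish floor shows as 13 N. Backing off a touch, then releasing.

```bash
python3 -m handwheel '[[0,0,-0.04,0,0,0],[0,0,0,0,0,0]]'
python3 -m handwheel '[[0,0,0,0,0,0],[0,0,0,0,0,0]]' 0.2
python3 -m handwheel '[[0,0,-0.3,0,0,0],[0,0,-0.8,0,0,0],[0,0,-1,0,0,0],[0,0,-1,0,0,0],[0,0,-1,0,0,0],[0,0,-1,0,0,0],[0,0,0,0,0,0]]'
python3 - <<'E'
from h import *
p=bot.grab_frame("wrist"); cv2.imwrite("pics/w23.png",p["pixels"])
p=bot.grab_frame("side"); cv2.imwrite("pics/s23.png",p["pixels"])
E
```

```text
clock: 54.8
position: [0.6614, 0.0079, 0.0255]
tool_rot: [-3.142, -0.0, 2.351]
force: [-0.7, 0.3, -0.3]
grip_width: 0.0194
clock: 55.05
position: [0.6614, 0.0079, 0.0255]
tool_rot: [-3.142, -0.0, 2.351]
force: [-0.5, 0.1, -0.3]
grip_width: 0.0341
clock: 55.92
position: [0.6625, 0.0081, 0.1564]
tool_rot: [3.139, 0.003, 2.35]
force: [0.1, 0.4, 0.4]
grip_width: 0.0344
```

View pics/w23.png

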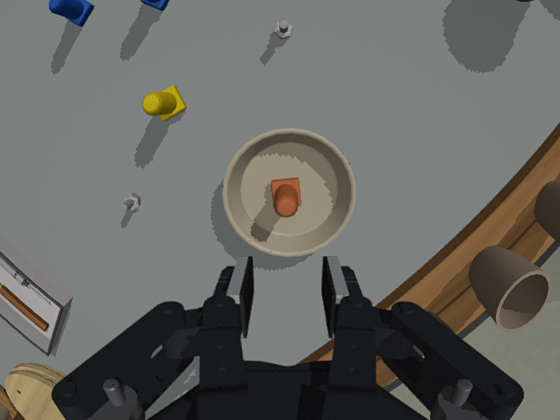

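View pics/s23.png

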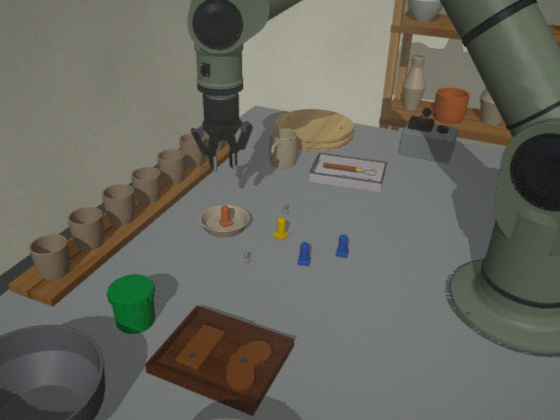

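The stamp stands upright mid-dish, at wrist pixel (286,195). One last top view for the trays.

```bash
python3 - <<'E'
from h import *
p=bot.grab_frame("top"); cv2.imwrite("pics/t9.png",cv2.resize(p["pixels"][100:310,60:480],(800,400),interpolation=cv2.INTER_CUBIC))
T=dict(rib_tray=(.4678,.3798,-.0208),tool_tray=(.4708,-.3652,.1336))
for n,z,t in(("kidney_rib_mid",.016,"rib_tray"),("straight_rib_mid",.015,"rib_tray"),("pin_tool_grip",.009,"tool_tray"),("loop_tool_grip",.01,"tool_tray")):
    for d in bot.trace(p,n)[:1]:
        c,w,h,a,m=rect(p,d["region"],z); x,y,q=T[t]; e=c-[x,y]
        print(n,round(d["score"],2),"in tray",(e[0]*np.cos(q)+e[1]*np.sin(q)).round(3),(-e[0]*np.sin(q)+e[1]*np.cos(q)).round(3),"size",round(w,3),round(h,3),"ang",round(np.degrees(a-q),1))
for n in("mug","tub"):
    z=dict(mug=.09,tub=.08)[n]; print(n,[ (round(d["score"],2),rect(p,d["region"],z)[0]) for d in bot.trace(p,n)[:1]])
s=bot.observe(); print(s["clock"])
E
```

```text
kidney_rib_mid 0.86 in tray -0.045 -0.004 size 0.111 0.058 ang 90.5
straight_rib_mid 0.84 in tray 0.042 -0.004 size 0.096 0.046 ang 89.6
mug []
tub [(0.95, array([0.64736328, 0.35262271]))]
56.375
```

View pics/t9.png

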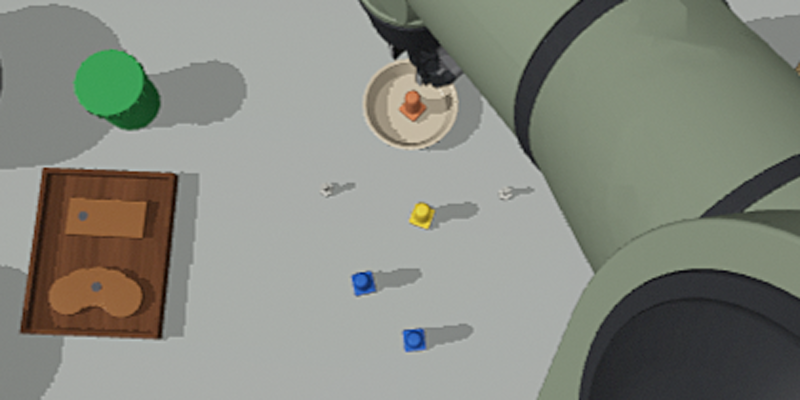

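```bash
python3 - <<'E'
from h import *
a=cv2.imread("pics/side0.png")[110:200,255:405]; p=bot.grab_frame("side"); b=p["pixels"][110:200,255:405]
cv2.imwrite("pics/cmp.png",cv2.resize(np.vstack([a,b]),(500,600),interpolation=cv2.INTER_CUBIC))
E
```

```text
(no output)
```

View pics/cmp.png

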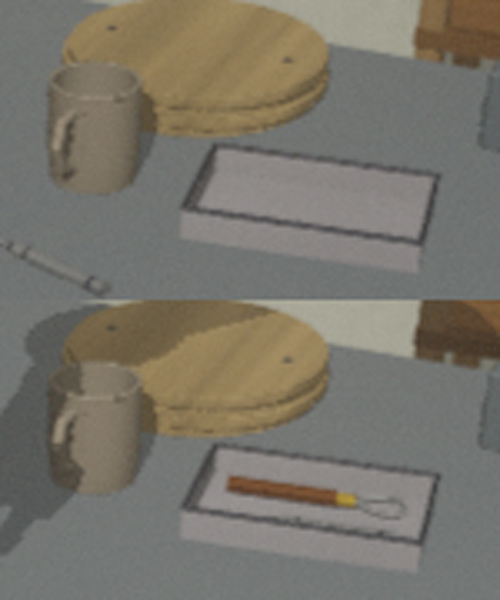

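Before (top half) and after (bottom half), the mug is at the same place. The loop tool lies flat, and the pin tool is hidden low behind the near wall, as its position from the wrist view implies. Handing in.

```bash
python3 -c "
from workcell import bot
print(bot.job_done())"
```

```text
the job is handed in; nothing more can be done
None
```

The job is handed in at about 56 s of the 120 s. By my checks everything is in place, but `job_done()` returned no verdict.

- **Ribs:** both lie flat and side by side across the wooden tray. The last top view puts them about 87 mm apart, at tray x = -45 and +42 mm, each within 1° of square.
- **Tools:** the pin tool and loop tool lie lengthwise and apart on the floor of the white tray.
- **Stamp:** the red stamp stands upright near the middle of the dish.
- **Mug and tub:** the mug looked unmoved in the before and after side views. The tub measured within about 2 mm of where it started.

**What went wrong:** the first grip on the kidney rib slipped, because the fingertips rode onto its top and pressed with about 29 N. I measured it again and gripped lower, and it held.

**What I could not check at the end:** the arm hid the white tray and the mug from the top camera, so the network found neither tool nor the mug there. In the last side view the tray's near wall hid the pin tool, so its position rests on the wrist picture taken just after the loop tool was laid down. That picture showed only the front part of the pin tool, because the gripper covered the rest.

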